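Feed roller changeover

TASK

Change the feed unit over from its short rollers to the tall set: the tall flanged roller belongs on the drive shaft (the one rising from the toothed wheel) and the tall plain roller on the pinch shaft (the one on the rectangular block), and the two short rollers go onto pins of the plywood rack, one roller to a pin, which of the pins does not matter. The rack has one pin free to start with. Lower each roller until it sits flat and fully down, do not let it drop, and leave the tray of clamping nuts where it is.

Things in the scene. Friction and masses are not known exactly. Their poses are not given: they have to be found in the camera images.
- tall_flanged: Tall flanged drive roller, 56 mm tall: tyre 54 mm in diameter with a wider aluminium flange (72 mm diameter, 6 mm thick) at the foot only; yellow-green polyurethane tyre on a hollow aluminium core, straight through bore of 26 mm diameter, standing upright; origin at the centre of its underside, z up along its axis. About 240 g.
- tall_plain: Tall plain pinch roller without a flange, 50 mm tall, 50 mm diameter; yellow-green polyurethane tyre on a hollow aluminium core, straight through bore of 26 mm diameter, standing upright; origin at the centre of its underside, z up along its axis. About 170 g.
- short_flanged: Short flanged drive roller, 36 mm tall: tyre 46 mm in diameter with a wider aluminium flange (60 mm diameter, 6 mm thick) at the foot only; yellow-green polyurethane tyre on a hollow aluminium core, straight through bore of 26 mm diameter, standing upright; origin at the centre of its underside, z up along its axis. About 110 g.
- short_plain: Short plain pinch roller without a flange, 30 mm tall, 42 mm diameter; yellow-green polyurethane tyre on a hollow aluminium core, straight through bore of 26 mm diameter, standing upright; origin at the centre of its underside, z up along its axis. About 70 g.
- drive_shaft: Fixed upright steel shaft of the white feed unit, 10 mm diameter, 64 mm tall, on a dark toothed wheel (84 mm diameter). Origin on its axis at the wheel's top (52 mm over the bench), where a roller rests; z up. The pinch shaft is 104 mm off, along this body's y to either side. Two guide eyes (24 mm wide, top 32 mm over this origin) stand midway between the shafts, 48 mm off their line.
- pinch_shaft: Fixed upright steel shaft of the feed unit, 10 mm diameter, 64 mm tall, on a rectangular aluminium slide block (94 x 66 mm, long side along this body's x, a screw head 3 mm high near each corner). Origin on its axis at the block's top (52 mm above the bench), where a roller's underside rests; z up.
- pin_a: One of three like upright steel pins of the plywood roller rack, 10 mm diameter, 42 mm tall with a tapered tip, fixed in one row (along this body's y) at 96 mm spacing. Origin on the pin's axis at the top of the board (board 120 x 300 mm, 18 mm thick), where a roller's underside rests; z up.
- pin_b: One of three like upright steel pins of the plywood roller rack, 10 mm diameter, 42 mm tall with a tapered tip, fixed in one row (along this body's y) at 96 mm spacing. Origin on the pin's axis at the top of the board (board 120 x 300 mm, 18 mm thick), where a roller's underside rests; z up.
- pin_c: One of three like upright steel pins of the plywood roller rack, 10 mm diameter, 42 mm tall with a tapered tip, fixed in one row (along this body's y) at 96 mm spacing. Origin on the pin's axis at the top of the board (board 120 x 300 mm, 18 mm thick), where a roller's underside rests; z up.
- nut_tray: Low black plastic tray, 75 x 115 x 16 mm, with the two cone-faced brass nuts lying in it that later centre and clamp the rollers on the shafts. Origin at the centre of its underside. To be left where it is.
Mind the look-alikes: they are no part of the job. What is shaped like the short_flanged but blue or turquoise is not meant.

How it is judged:
By the outcome, as a careful person would: the job done as asked, in the order asked, and still so for the second after the job is handed in, with the robot touching nothing.
It also fails if it takes over 106 s, if anything falls off the work surface, if the arm or the gripper's body presses on something with over 40 N, if the wrist force passes 120 N, or if a joint passes its speed limit or range.

ROBOT

A 6-joint arm with a two-finger parallel gripper is mounted at the origin on the work surface. World frame = base frame: x ahead of the robot, y to its left, z up, the work surface at z = 0. Lengths are in m, angles in rad, forces in N, time in s.
With the tool pointing down it reaches from about 0.375 to 0.975 m from the base axis. Payload 3.8 kg.
Tool frame: the origin (TCP) lies midway between the tips of the shut fingers; the grasp point (between the pads) lies 19 mm behind it; z points along the fingers, y is the line along which they close (so a half turn about z gives the same grasp; the last joint's range is limited). The gripper opens to 85 mm and grips with 20 to 120 N. Pads are 22 mm wide; open, the fingers measure 114 mm over their backs; the gripper's body (76 mm by 85 mm) begins 54 mm behind the grasp point. The pads swing forward as they close: fully open they stand 13 mm farther back than shut.
Start: joints at [1.207, 0.264, 1.604, -0, 1.274, -0.037], TCP at [0.217, 0.639, 0.231] pointing down, gripper open.
Joint ranges: [-2.63, 2.63], [-0.94, 2.18], [0.31, 2.57], [-1.31, 4.45], [0, 2.66], [-2.55, 2.55]. Speed limits (rad/s): [2.57, 2.57, 3.14, 3.14, 3.14, 3.14].

INTERFACE

Orientations are given as a rotation vector (axis times angle).
In Python, from workcell import bot, read_camera, camera_info, ticket gives the robot as it stands.
- The arm moves only by the tool servo_tool, never from a script. Its argument "targets" is a list of rows, each an object of numbers: "hand": the closure, from -1 (fully open) to 1 (shut); "x", "y", "z": the shift along the tool's x, y, z as a fraction of full scale; "roll": the turn about the tool's z as a fraction of full scale. In form: [{"hand": .., "x": .., "y": .., "z": .., "roll": ..}, ...]. A call has 1 to 10 rows; each row is the pose to reach, as a shift and turn from the pose commanded when the call began, along the tool's axes at that moment, turning the shorter way round; what a row does not reach only later rows make up. Full scale, the value 1, is 50 cm for a shift and 180 degrees for a turn. A row lasts 1/12 s, in which the tool goes at most 41.7 mm and 7.16 degrees, less where a joint would pass 70% of its speed; a pose out of reach is approached as far as the arm can. A call with a number of a shift or a turn outside -1 to 1 is refused whole. A call with a gripper value outside its range is refused whole. The fingers move at their own pace and stop on an object; "grip_force" is the grip in N (left out, the last holds). Time passes only in rows, so rows that repeat a pose let the fingers close. It gives the time, the measured TCP pose, the force, the opening and the grip force at its end, in the units of the state.
- bot.read_state(): the state, without advancing time (a new reading comes with each control period).
- read_camera(name): name is "side" or "top" or "wrist"; returns the picture (384x512x3 uint8, red, green, blue); there is no depth.
- camera_info(name): a dict with "fx", "fy", "cx", "cy" (pixels), "eye" and "orientation" of the camera in the world; the wrist camera has in their place "T_tool_cam" (4x4, takes a point from camera to tool coordinates, whose origin is the TCP and whose axes are the flange's). Camera axes: x right, y down, z forward; pixel columns grow to the right and rows downward; lengths in m; the calibration is good to about 2 mm. A picture is of the moment at which its call begins: read the wrist's pose just before it. camera_info takes no time and is no camera call.
- ticket.finish_job(): hands the job in; it is judged then, once.
The state is a dict: "time": time; "q": joint angles; "joint_vel": joint speeds; "joint_torque": joint torques, N m; "tool_pos": TCP position; "tcp_rot": TCP orientation; "wrist_force": force on the tool from outside, world axes, zero at the start; "torque": the same for the moment, N m; "width": opening from 0.0 (shut) to 1.0 (fully open); "grip_force": force on a finger pad.
Only numpy, scipy, OpenCV 4.12 (cv2) and the standard library are available. Lean on these libraries where they do the work, as an engineer would, in place of code of your own. Each camera call takes 0.05 s, during which the arm holds its last target. There are 200 camera calls.

## Working session

There is one attempt and no reset: what is moved stays moved. The work goes in short steps, Python scripts to look and compute and a tool call to move; the robot and the scene stay as the last step left them, time stands still between calls to the robot, and variables do not carry over. Pictures are saved under pics/ and viewed, at most 14 in all, crops included, and the job is handed in when it is done.

Besides the shell and the picture viewer there is one more tool, called after "Request:" by a JSON object that holds its "fn" and its "kwargs". servo_tool: Moves the arm, as the interface text tells. Its arguments: {"type":"object","properties":{"targets":{"type":"array"},"grip_force":{"type":"number"}},"required":["targets"]}

```bash
mkdir -p pics; ls; python3 - <<'E'
from workcell import bot, read_camera, camera_info
import cv2,numpy as np
print(bot.read_state())
for n in ["top","side","wrist"]:
    im=read_camera(n); cv2.imwrite(f"pics/{n}0.png",cv2.resize(im[:,:,::-1],(800,600),interpolation=cv2.INTER_CUBIC)); cv2.imwrite(f"pics/{n}0raw.png",im[:,:,::-1]); print(n,camera_info(n))
E
```

```text
pics
{'time': 0.0, 'q': array([ 1.20706472e+00,  2.64755394e-01,  1.60539437e+00,  7.62251953e-06,
        1.27367350e+00, -3.69086458e-02]), 'joint_vel': array([ 0.00074454, -0.0009928 ,  0.00028402,  0.00071914,  0.00031399,
       -0.00044237]), 'joint_torque': array([ 1.49440995e-03, -5.15100861e+01, -3.67330348e+01, -2.48435354e-04,
        1.28308157e-02, -3.76220987e-05]), 'tool_pos': array([0.21644337, 0.63858389, 0.2299495 ]), 'tcp_rot': array([-0.51102036, -3.09929304,  0.003431  ]), 'wrist_force': array([0.45522026, 0.48298137, 0.30522256]), 'torque': array([ 0.04481464, -0.02978993, -0.00637318]), 'grip_force': 0.0, 'width': 1.0055650486140095}
top {'fx': 464.734046232621, 'fy': 464.734046232621, 'cx': 253.81451463091562, 'cy': 191.2518199393962, 'eye': array([ 0.4460071 , -0.0638008 ,  1.34333426]), 'orientation': array([-2.17021562,  2.13970674, -0.10867064])}
side {'fx': 388.6450244784075, 'fy': 388.6450244784075, 'cx': 258.9853473973461, 'cy': 186.19410281343363, 'eye': array([ 0.49021904, -0.63666711,  0.69254286]), 'orientation': array([-2.36140168,  0.23709478, -0.09661011])}
wrist {'fx': 300.2108861196939, 'fy': 300.2108861196939, 'cx': 252.06971791639046, 'cy': 192.72380823817704, 'T_tool_cam': array([[ 9.82107467e-04, -9.59157081e-01, -2.82872286e-01,
         7.27573477e-02],
       [ 9.99998417e-01,  5.22370899e-04,  1.70066207e-03,
         3.82834564e-04],
       [-1.48343782e-03, -2.82873508e-01,  9.59156076e-01,
        -1.43664912e-01],
       [ 0.00000000e+00,  0.00000000e+00,  0.00000000e+00,
         1.00000000e+00]])}
```

View pics/top0.png

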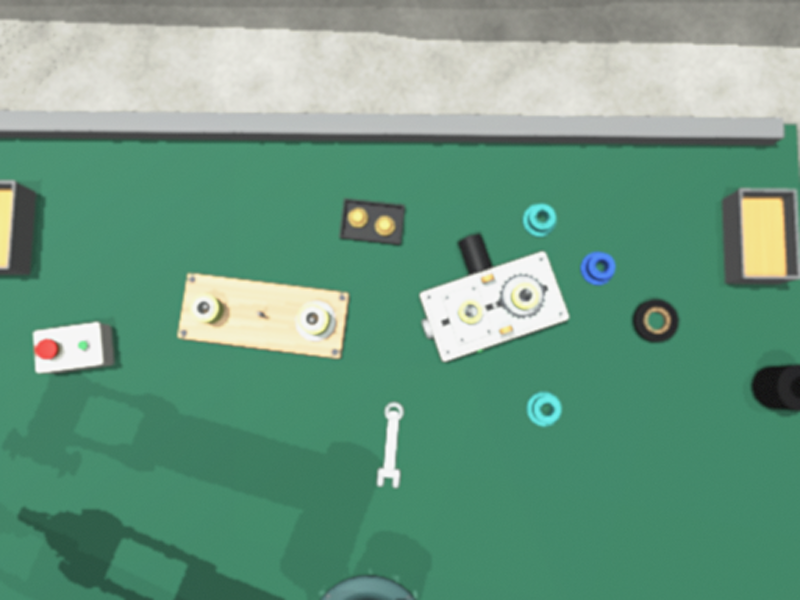

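View pics/side0.png

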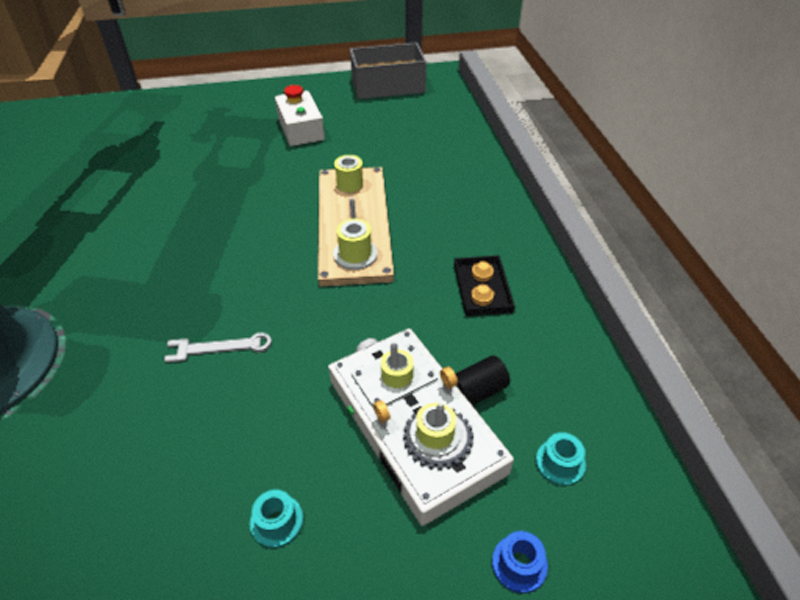

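Top view (800x600):
- **Rack:** tall_plain at (206,308), free pin at (263,315), tall_flanged at (314,320).
- **Feed unit:** short_plain on the pinch shaft at (471,312), short_flanged on the drive shaft at (524,296).
- **Look-alikes:** turquoise at (540,218) and (544,408), blue at (598,267), black ring at (655,320). I'm leaving these alone. The yellow-green roller on the toothed wheel, at (524,296), is the short_flanged.

Next is a close crop with measurements.

```bash
cat > h.py <<'E'
import numpy as np, cv2
from scipy.spatial.transform import Rotation as R
from workcell import bot, read_camera, camera_info
def pose(s):
    T=np.eye(4);T[:3,:3]=R.from_rotvec(s["tcp_rot"]).as_matrix();T[:3,3]=s["tool_pos"];return T
def cam(n,s=None):
    c=camera_info(n);K=(c["fx"],c["fy"],c["cx"],c["cy"])
    if n=="wrist":
        T=pose(s or bot.read_state())@c["T_tool_cam"];return K,T[:3,:3],T[:3,3]
    return K,R.from_rotvec(c["orientation"]).as_matrix(),c["eye"]
def at_z(C,u,v,z):
    K,Rm,e=C;d=Rm@np.array([(u-K[2])/K[0],(v-K[3])/K[1],1]);return e+d*(z-e[2])/d[2]
def proj(C,P):
    K,Rm,e=C;p=Rm.T@(np.asarray(P)-e);return np.array([K[0]*p[0]/p[2]+K[2],K[1]*p[1]/p[2]+K[3]])
def shift(target,yaw_closing=None):
    """tool-axis fractions for world target (TCP), roll for closing line at world yaw"""
    s=bot.read_state();T=pose(s);d=T[:3,:3].T@(np.asarray(target)-T[:3,3])
    print("now",np.round(T[:3,3],4),"shift",np.round(d/0.5,4))
    if yaw_closing is not None:
        a=np.array([np.cos(yaw_closing),np.sin(yaw_closing),0]);b=T[:3,:3].T@a
        r=np.arctan2(-b[0],b[1]);r=(r+np.pi/2)%np.pi-np.pi/2
        print("roll",round(r/np.pi,4),"q6",round(s["q"][5],3))
E
python3 - <<'E'
from h import *
C=cam("top");S=.64
for n,u,v,z in [("tall_plain",206,308,.068),("pin",263,315,.06),("tall_fl",314,320,.074),("short_pl",471,312,.082),("short_fl",524,296,.088)]:
    print(n,np.round(at_z(C,u*S,v*S,z),4))
a=cv2.imread("pics/top0raw.png")
c1=cv2.resize(a[165:240,105:235],(800,462),interpolation=cv2.INTER_CUBIC)[:,:]
b=a[150:240,255:375]
cv2.imwrite("pics/crop.png",cv2.resize(b,(800,600),interpolation=cv2.INTER_CUBIC));cv2.imwrite("pics/crop2.png",c1)
E
```

```text
tall_plain [0.5729 0.2936 0.068 ]
pin [0.5626 0.1935 0.06  ]
tall_fl [0.5537 0.1005 0.074 ]
short_pl [ 0.5708 -0.1742  0.082 ]
short_fl [ 0.5994 -0.2655  0.088 ]
```

View pics/crop.png

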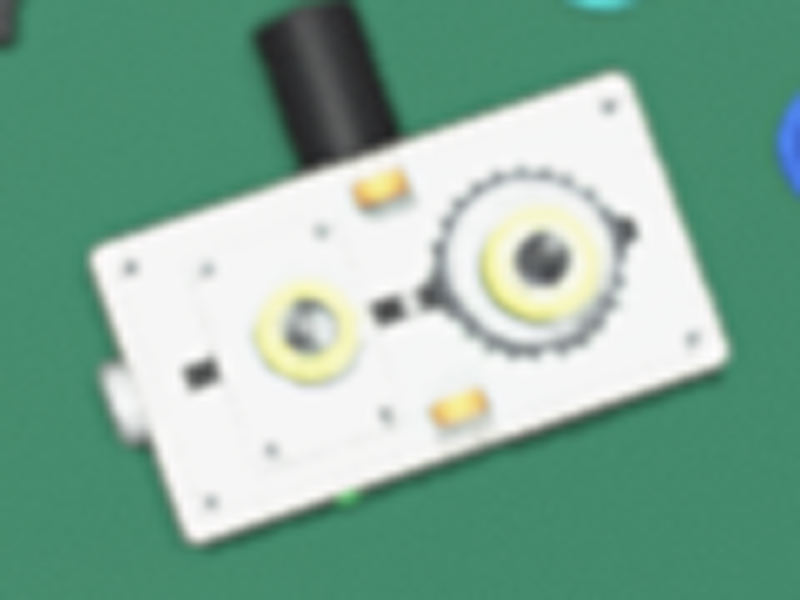

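View pics/crop2.png

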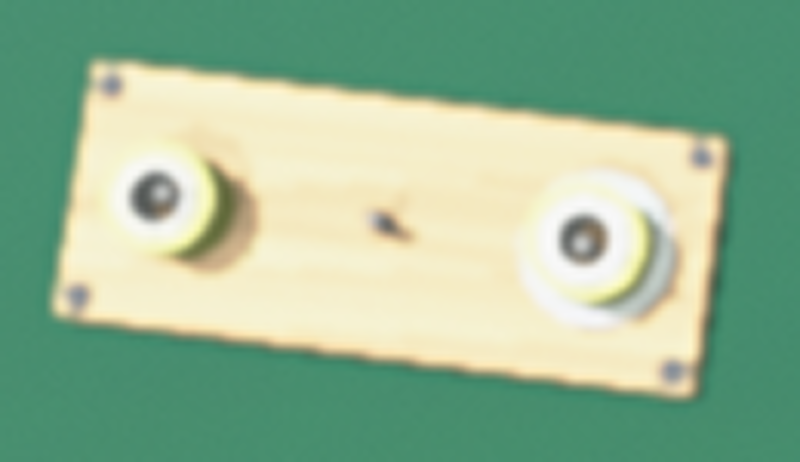

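The crops confirm the choice: yellow-green short_flanged on the toothed wheel, yellow-green short_plain on the block. The fixed features give the shaft and pin axes, so I'll compute those.

```bash
python3 - <<'E'
from h import *
C=cam("top")
f=lambda p,o,s,z:np.array([at_z(C,o[0]+(u+.5)/s-.5,o[1]+(v+.5)/s-.5,z) for u,v in p])
r=f([(111,85),(701,157),(673,373),(78,296)],(105,165),800/130,.018)
c=r.mean(0);d=(r[0]+r[3]-r[1]-r[2]);d/=np.linalg.norm(d);print("rack c",c,"yaw",np.arctan2(d[1],d[0]))
for k in(-1,0,1):print(c+k*.096*d)
print("rollers",f([(160,200)],(105,165),800/130,.068),f([(588,245)],(105,165),800/130,.074))
o=(255,150);s=800/120
p=f([(207,268),(321,231),(387,414),(271,450)],o,s,.055);print("pinch",p.mean(0),np.linalg.norm(p[0]-p[1]),np.linalg.norm(p[1]-p[2]))
w=f([(532,262)],o,s,.050)[0];print("drive",w,np.linalg.norm(w[:2]-p.mean(0)[:2]))
q=f([(130,267),(609,106),(693,339),(210,502)],o,s,.05);e=q[0]+q[3]-q[1]-q[2];print("unit yaw",np.arctan2(e[1],e[0]), "c",q.mean(0))
print("rollers pl,fl",f([(306,332)],o,s,.082),f([(541,263)],o,s,.088))
E
```

```text
rack c [0.56664808 0.20296896 0.018     ] yaw 1.4595765572130437
[0.55599298 0.1075621  0.018     ]
[0.56664808 0.20296896 0.018     ]
[0.57730318 0.29837582 0.018     ]
rollers [[0.57295832 0.29708628 0.068     ]] [[0.55478359 0.10282125 0.074     ]]
pinch [ 0.57067618 -0.16986459  0.055     ] 0.050280224102513836 0.08122250870316035
drive [ 0.60554858 -0.2688543   0.05      ] 0.10495259633848107
unit yaw 1.9099692263583612 c [ 0.58764423 -0.21808674  0.05      ]
rollers pl,fl [[ 0.57157064 -0.17154136  0.082     ]] [[ 0.60049937 -0.26648315  0.088     ]]
```

```bash
python3 - <<'E'
from h import *
shift([.603,-.267,.25],.339)
shift([.41,.19,.25],.339)
E
```

```text
now [0.2165 0.6387 0.2302] shift [-1.3136 -1.4675 -0.037 ]
roll 0.2881 q6 -0.037
now [0.2165 0.6387 0.2302] shift [-0.6546 -0.7258 -0.0383]
roll 0.2881 q6 -0.037
```

Request:
{"fn": "servo_tool", "kwargs": {"targets": [{"hand": -1, "x": -0.65, "y": -0.72, "z": -0.04, "roll": 0.288}, {"hand": -1, "x": -0.65, "y": -0.72, "z": -0.04, "roll": 0.288}, {"hand": -1, "x": -0.65, "y": -0.72, "z": -0.04, "roll": 0.288}, {"hand": -1, "x": -0.65, "y": -0.72, "z": -0.04, "roll": 0.288}, {"hand": -1, "x": -0.65, "y": -0.72, "z": -0.04, "roll": 0.288}, {"hand": -1, "x": -0.65, "y": -0.72, "z": -0.04, "roll": 0.288}, {"hand": -1, "x": -0.65, "y": -0.72, "z": -0.04, "roll": 0.288}, {"hand": -1, "x": -0.65, "y": -0.72, "z": -0.04, "roll": 0.288}, {"hand": -1, "x": -0.65, "y": -0.72, "z": -0.04, "roll": 0.288}, {"hand": -1, "x": -0.65, "y": -0.72, "z": -0.04, "roll": 0.288}]}}

```text
time: 0.98
tool_pos: [0.3818, 0.2551, 0.2484]
tcp_rot: [1.814, 2.565, 0.0]
wrist_force: [1.3, -0.5, -0.2]
width: 0.996
grip_force: 0.0
```

```bash
python3 - <<'E'
from h import *
s=bot.read_state();print(s["time"],s["q"])
shift([.603,-.267,.25],.339)
E
```

```text
0.9833 [ 5.34891748e-01 -1.65848589e-01  2.02186349e+00 -7.02982103e-05
  1.28538195e+00  1.95239594e-01]
now [0.3818 0.2551 0.2484] shift [-1.132   0.0693 -0.0031]
roll 0.0002 q6 0.195
```

Request:
{"fn": "servo_tool", "kwargs": {"targets": [{"hand": -1, "x": -0.95, "y": 0.06, "z": 0, "roll": 0}, {"hand": -1, "x": -0.95, "y": 0.06, "z": 0, "roll": 0}, {"hand": -1, "x": -0.95, "y": 0.06, "z": 0, "roll": 0}, {"hand": -1, "x": -0.95, "y": 0.06, "z": 0, "roll": 0}, {"hand": -1, "x": -0.95, "y": 0.06, "z": 0, "roll": 0}, {"hand": -1, "x": -0.95, "y": 0.06, "z": 0, "roll": 0}, {"hand": -1, "x": -0.95, "y": 0.06, "z": 0, "roll": 0}, {"hand": -1, "x": -0.95, "y": 0.06, "z": 0, "roll": 0}, {"hand": -1, "x": -0.95, "y": 0.06, "z": 0, "roll": 0}, {"hand": -1, "x": -0.95, "y": 0.06, "z": 0, "roll": 0}]}}

```text
time: 1.82
tool_pos: [0.545, -0.1285, 0.2482]
tcp_rot: [-1.815, -2.564, -0.0]
wrist_force: [0.7, 0.6, 0.9]
width: 1.001
grip_force: 0.0
```

```bash
python3 - <<'E'
from h import *
shift([.603,-.267,.25],.339)
s=bot.read_state();C=cam("wrist",s);im=read_camera("wrist");cv2.imwrite("pics/w1.png",cv2.resize(im[:,:,::-1],(800,600)))
np.save("w1.npy",pose(s))
for P in [(.6053,-.268,.052),(.6053,-.268,.116),(.5707,-.1699,.052),(.5707,-.1699,.116)]:print(proj(C,P)/.64)
E
```

```text
now [ 0.545  -0.1285  0.2482] shift [-0.2999  0.0174 -0.0037]
roll -0.0001 q6 -0.615
[406.43119371 445.28466726]
[408.88361496 498.04889992]
[407.54136078 326.94443925]
[410.46248939 360.54117092]
```

View pics/w1.png

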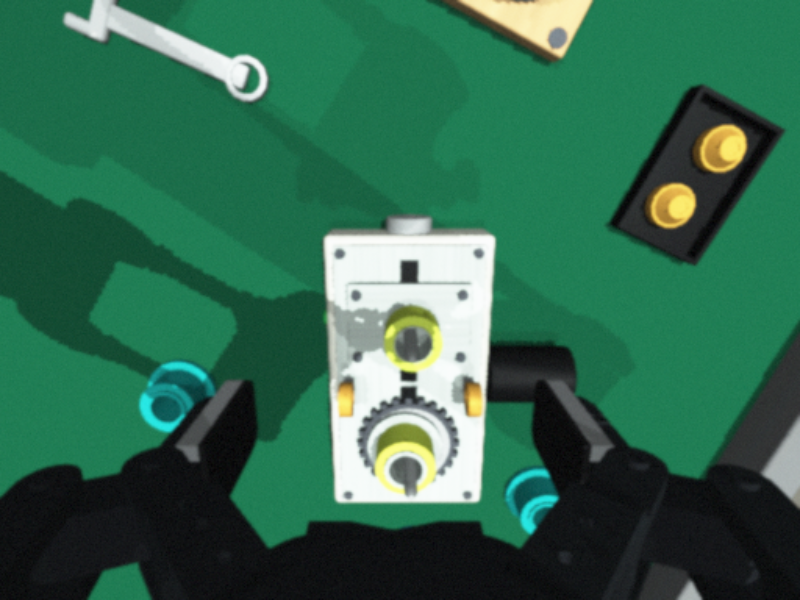

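Wrist view: the shafts appear where predicted, with the drive tip near (410,493) and the block screws' mean at (408,326). The short_flanged top is at (406,465) and the short_plain top at (413,337).

```bash
python3 - <<'E'
from h import *
C=cam("wrist")
print(at_z(C,406*.64,465*.64,.088),at_z(C,413*.64,337*.64,.082))
P=at_z(C,406*.64,465*.64,.088)
shift([P[0],P[1],.13],.339)
E
```

```text
[ 0.60486869 -0.27066043  0.088     ] [ 0.57560917 -0.17402025  0.082     ]
now [ 0.5478 -0.1353  0.2481] shift [-0.2917  0.0185  0.2381]
roll -0.001 q6 -0.618
```

Request:
{"fn": "servo_tool", "kwargs": {"targets": [{"hand": -1, "x": -0.286, "y": 0.018, "z": 0, "roll": 0}, {"hand": -1, "x": -0.286, "y": 0.018, "z": 0, "roll": 0}, {"hand": -1, "x": -0.286, "y": 0.018, "z": 0, "roll": 0}, {"hand": -1, "x": -0.286, "y": 0.018, "z": 0, "roll": 0}, {"hand": -1, "x": -0.286, "y": 0.018, "z": 0.1, "roll": 0}, {"hand": -1, "x": -0.286, "y": 0.018, "z": 0.17, "roll": 0}, {"hand": -1, "x": -0.286, "y": 0.018, "z": 0.24, "roll": 0}, {"hand": -1, "x": -0.286, "y": 0.018, "z": 0.24, "roll": 0}, {"hand": -1, "x": -0.286, "y": 0.018, "z": 0.24, "roll": 0}]}}

```text
time: 2.62
tool_pos: [0.5984, -0.2569, 0.1253]
tcp_rot: [-1.81, -2.559, 0.002]
wrist_force: [0.2, 0.1, -0.2]
width: 0.997
grip_force: 0.0
```

```bash
python3 - <<'E'
from h import *
shift([.604,-.268,.062],.339)
E
```

```text
now [ 0.5984 -0.2569  0.1253] shift [-0.0254  0.0038  0.1265]
roll 0.0001 q6 -0.783
```

Request:
{"fn": "servo_tool", "kwargs": {"targets": [{"hand": -1, "x": -0.025, "y": 0.004, "z": 0, "roll": 0}, {"hand": -1, "x": -0.025, "y": 0.004, "z": 0.04, "roll": 0}, {"hand": -1, "x": -0.025, "y": 0.004, "z": 0.085, "roll": 0}, {"hand": -1, "x": -0.025, "y": 0.004, "z": 0.126, "roll": 0}, {"hand": -1, "x": -0.025, "y": 0.004, "z": 0.126, "roll": 0}, {"hand": -1, "x": -0.025, "y": 0.004, "z": 0.126, "roll": 0}]}}

```text
time: 3.12
tool_pos: [0.6084, -0.2704, 0.0676]
tcp_rot: [1.813, 2.562, 0.0]
wrist_force: [0.4, -0.0, 0.6]
width: 0.997
grip_force: 0.0
```

```bash
python3 - <<'E'
from h import *
shift([.604,-.268,.062],.339)
im=read_camera("wrist");cv2.imwrite("pics/w2.png",cv2.resize(im[:,:,::-1],(800,600)))
im=read_camera("side");cv2.imwrite("pics/s2.png",cv2.resize(im[200:344,190:350,::-1],(667,600)))
E
```

```text
now [ 0.6084 -0.2704  0.0676] shift [ 0.0074 -0.0068  0.0113]
roll 0.0001 q6 -0.795
```

View pics/w2.png

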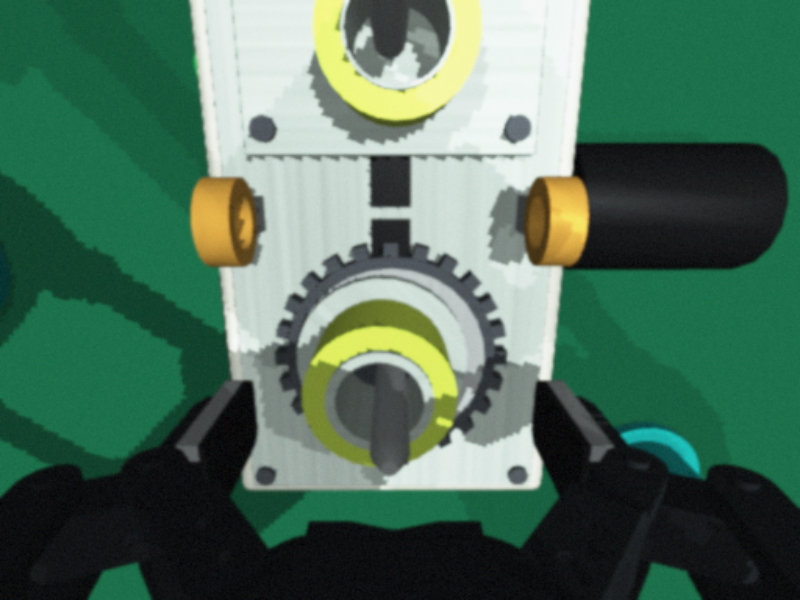

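The grasp view shows the short_flanged at (380,395) and the finger midpoint at column 395, so the roller is about 4 mm to one side. That agrees with the computed correction.

Request:
{"fn": "servo_tool", "kwargs": {"targets": [{"hand": -1, "x": 0.007, "y": -0.008, "z": 0.011, "roll": 0}, {"hand": -1, "x": 0.007, "y": -0.008, "z": 0.011, "roll": 0}, {"hand": -1, "x": 0.007, "y": -0.008, "z": 0.011, "roll": 0}]}}

```text
time: 3.47
tool_pos: [0.602, -0.2673, 0.0607]
tcp_rot: [1.814, 2.564, 0.0]
wrist_force: [0.5, 0.5, -0.8]
width: 1.0
grip_force: 0.0
```

Request:
{"fn": "servo_tool", "kwargs": {"targets": [{"hand": 1, "x": 0, "y": 0, "z": 0, "roll": 0}, {"hand": 1, "x": 0, "y": 0, "z": 0, "roll": 0}, {"hand": 1, "x": 0, "y": 0, "z": 0, "roll": 0}, {"hand": 1, "x": 0, "y": 0, "z": 0, "roll": 0}, {"hand": 1, "x": 0, "y": 0, "z": 0, "roll": 0}, {"hand": 1, "x": 0, "y": 0, "z": 0, "roll": 0}, {"hand": 1, "x": 0, "y": 0, "z": 0, "roll": 0}, {"hand": 1, "x": 0, "y": 0, "z": 0, "roll": 0}], "grip_force": 30}}

```text
time: 4.13
tool_pos: [0.6023, -0.2675, 0.0604]
tcp_rot: [1.814, 2.564, 0.0]
wrist_force: [-0.5, -0.3, 3.9]
width: 0.525
grip_force: 31.1
```

```bash
python3 - <<'E'
from h import *
shift([.604,-.268,.062],.339)
print(bot.read_state()["width"]*85)
E
```

```text
now [ 0.6023 -0.2675  0.0604] shift [-0.002   0.0028 -0.0033]
roll 0.0001 q6 -0.795
44.64007569531232
```

Request:
{"fn": "servo_tool", "kwargs": {"targets": [{"hand": 1, "x": 0, "y": 0, "z": -0.03, "roll": 0}, {"hand": 1, "x": 0, "y": 0, "z": -0.09, "roll": 0}, {"hand": 1, "x": 0, "y": 0, "z": -0.16, "roll": 0}, {"hand": 1, "x": 0, "y": 0, "z": -0.24, "roll": 0}, {"hand": 1, "x": 0, "y": 0, "z": -0.24, "roll": 0}, {"hand": 1, "x": 0, "y": 0, "z": -0.24, "roll": 0}]}}

```text
time: 4.63
tool_pos: [0.6041, -0.2684, 0.1837]
tcp_rot: [1.811, 2.559, 0.002]
wrist_force: [0.3, 0.2, -1.5]
width: 0.526
grip_force: 32.0
```

```bash
python3 - <<'E'
from h import *
print(bot.read_state()["width"]*85)
shift([.557,.09,.18],-.111)
E
```

```text
44.68275557859628
now [ 0.6041 -0.2684  0.1837] shift [0.7073 0.1496 0.0046]
roll 0.1433 q6 -0.795
```

Request:
{"fn": "servo_tool", "kwargs": {"targets": [{"hand": 1, "x": 0.04, "y": 0.01, "z": 0, "roll": 0.02}, {"hand": 1, "x": 0.12, "y": 0.025, "z": 0, "roll": 0.04}, {"hand": 1, "x": 0.2, "y": 0.042, "z": 0, "roll": 0.06}, {"hand": 1, "x": 0.28, "y": 0.06, "z": 0, "roll": 0.08}, {"hand": 1, "x": 0.36, "y": 0.076, "z": 0, "roll": 0.1}, {"hand": 1, "x": 0.44, "y": 0.093, "z": 0, "roll": 0.12}, {"hand": 1, "x": 0.52, "y": 0.11, "z": 0, "roll": 0.143}, {"hand": 1, "x": 0.6, "y": 0.127, "z": 0, "roll": 0.143}, {"hand": 1, "x": 0.67, "y": 0.142, "z": 0, "roll": 0.143}, {"hand": 1, "x": 0.707, "y": 0.15, "z": 0, "roll": 0.143}]}}

```text
time: 5.47
tool_pos: [0.5523, 0.0945, 0.1773]
tcp_rot: [-2.335, -2.096, 0.004]
wrist_force: [0.4, 0.7, -1.2]
width: 0.524
grip_force: 32.0
```

Request:
{"fn": "servo_tool", "kwargs": {"targets": [{"hand": 1, "x": 0, "y": 0, "z": 0, "roll": 0}, {"hand": 1, "x": 0, "y": 0, "z": 0, "roll": 0}]}}

```text
time: 5.63
tool_pos: [0.5534, 0.0918, 0.1777]
tcp_rot: [-2.336, -2.098, 0.005]
wrist_force: [0.2, -0.1, -0.4]
width: 0.529
grip_force: 32.0
```

```bash
python3 - <<'E'
from h import *
s=bot.read_state();C=cam("wrist",s);im=read_camera("wrist");cv2.imwrite("pics/w3.png",cv2.resize(im[:,:,::-1],(800,600)))
np.save("w3.npy",pose(s));print(s["time"],s["tool_pos"],s["joint_vel"].round(3))
for P in [(.566,.202,.018),(.566,.202,.060),(.576,.297,.068),(.5555,.107,.074)]:print(proj(C,P)/.64)
E
```

```text
5.6333 [0.55339058 0.09179242 0.1776608 ] [-0.038 -0.001 -0.012 -0.011  0.003 -0.004]
[397.19802913  96.09323223]
[397.50569544  84.84867501]
[ 397.76726877 -156.0944831 ]
[396.55124324 273.52246074]
```

View pics/w3.png

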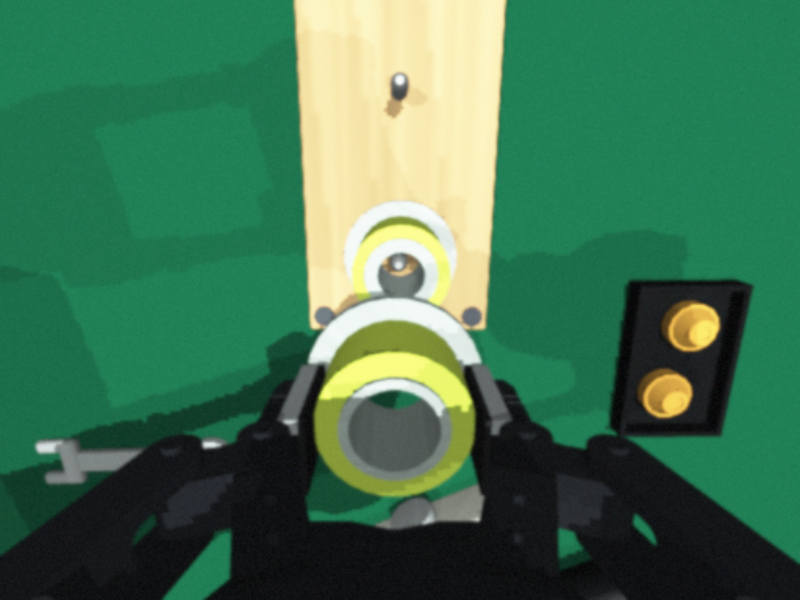

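The wrist view shows the free pin's base near (399,93) and its tip at (400,77). tall_flanged's pin tip is at (399,262), and the held roller's top is centred near (395,423).

```bash
python3 - <<'E'
from h import *
s=bot.read_state();C=cam("wrist")
g=lambda u,v,z:at_z(C,u*.64,v*.64,z)
print("pin",g(399,93,.018),g(400,78,.060),"pinTF",g(399,262,.060),"TF top",g(401,262,.074))
print("held",g(395,423,s["tool_pos"][2]-.0084+.036), s["tool_pos"])
shift([.5665,.204,.1],-.111)
E
```

```text
pin [0.56799605 0.20259553 0.018     ] [0.56832236 0.20408118 0.06      ] pinTF [0.55784352 0.10919231 0.06      ] TF top [0.55909992 0.11195875 0.074     ]
held [0.55391915 0.09382016 0.2056383 ] [0.55386035 0.0908103  0.1780383 ]
now [0.5539 0.0908 0.178 ] shift [0.228  0.001  0.1558]
roll 0.0007 q6 0.228
```

Request:
{"fn": "servo_tool", "kwargs": {"targets": [{"hand": 1, "x": 0.07, "y": 0, "z": 0, "roll": 0}, {"hand": 1, "x": 0.14, "y": 0, "z": 0, "roll": 0}, {"hand": 1, "x": 0.2, "y": 0, "z": 0, "roll": 0}, {"hand": 1, "x": 0.224, "y": 0.001, "z": 0.05, "roll": 0}, {"hand": 1, "x": 0.224, "y": 0.001, "z": 0.1, "roll": 0}, {"hand": 1, "x": 0.224, "y": 0.001, "z": 0.15, "roll": 0}, {"hand": 1, "x": 0.224, "y": 0.001, "z": 0.19, "roll": 0}, {"hand": 1, "x": 0.224, "y": 0.001, "z": 0.19, "roll": 0}, {"hand": 1, "x": 0.224, "y": 0.001, "z": 0.19, "roll": 0}]}}

```text
time: 6.43
tool_pos: [0.5666, 0.2003, 0.0828]
tcp_rot: [-2.341, -2.093, 0.007]
wrist_force: [0.3, 0.6, -1.2]
width: 0.523
grip_force: 32.0
```

```bash
python3 - <<'E'
from h import *
shift([.567,.2015,.0264],-.111)
im=read_camera("wrist");cv2.imwrite("pics/w4.png",cv2.resize(im[:,:,::-1],(640,480)))
E
```

```text
now [0.5666 0.2003 0.0828] shift [0.0028 0.0011 0.1128]
roll -0.0002 q6 0.411
```

View pics/w4.png

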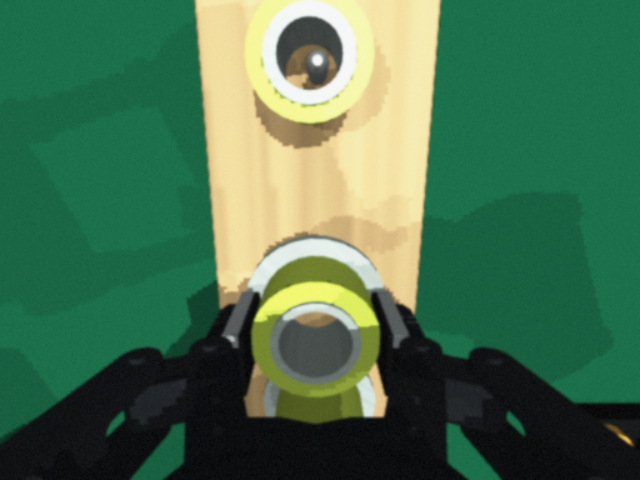

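The roller hangs over the row line, with the bore showing only the board because the view is oblique. I'll lower slowly and watch the force.

Request:
{"fn": "servo_tool", "kwargs": {"targets": [{"hand": 1, "x": 0.002, "y": 0.001, "z": 0.015, "roll": 0}, {"hand": 1, "x": 0.002, "y": 0.001, "z": 0.03, "roll": 0}, {"hand": 1, "x": 0.002, "y": 0.001, "z": 0.045, "roll": 0}, {"hand": 1, "x": 0.002, "y": 0.001, "z": 0.06, "roll": 0}, {"hand": 1, "x": 0.002, "y": 0.001, "z": 0.075, "roll": 0}, {"hand": 1, "x": 0.002, "y": 0.001, "z": 0.09, "roll": 0}, {"hand": 1, "x": 0.002, "y": 0.001, "z": 0.098, "roll": 0}, {"hand": 1, "x": 0.002, "y": 0.001, "z": 0.104, "roll": 0}, {"hand": 1, "x": 0.002, "y": 0.001, "z": 0.104, "roll": 0}, {"hand": 1, "x": 0.002, "y": 0.001, "z": 0.104, "roll": 0}]}}

```text
time: 7.32
tool_pos: [0.5685, 0.2032, 0.0328]
tcp_rot: [-2.34, -2.096, 0.0]
wrist_force: [-0.1, 0.4, -1.7]
width: 0.527
grip_force: 32.0
```

Request:
{"fn": "servo_tool", "kwargs": {"targets": [{"hand": 1, "x": 0, "y": 0, "z": 0.002, "roll": 0}, {"hand": 1, "x": 0, "y": 0, "z": 0.004, "roll": 0}, {"hand": 1, "x": 0, "y": 0, "z": 0.006, "roll": 0}, {"hand": 1, "x": 0, "y": 0, "z": 0.006, "roll": 0}]}}

```text
time: 7.65
tool_pos: [0.5685, 0.2032, 0.03]
tcp_rot: [2.34, 2.096, 0.0]
wrist_force: [1.2, 0.5, -1.9]
width: 0.531
grip_force: 32.0
```

Request:
{"fn": "servo_tool", "kwargs": {"targets": [{"hand": 1, "x": 0, "y": 0, "z": 0.002, "roll": 0}, {"hand": 1, "x": 0, "y": 0, "z": 0.004, "roll": 0}, {"hand": 1, "x": 0, "y": 0, "z": 0.006, "roll": 0}, {"hand": 1, "x": 0, "y": 0, "z": 0.006, "roll": 0}]}}

```text
time: 7.98
tool_pos: [0.5683, 0.2031, 0.0267]
tcp_rot: [-2.34, -2.096, 0.001]
wrist_force: [0.2, 0.2, -1.5]
width: 0.529
grip_force: 32.0
```

Request:
{"fn": "servo_tool", "kwargs": {"targets": [{"hand": 1, "x": 0, "y": 0, "z": 0.001, "roll": 0}, {"hand": 1, "x": 0, "y": 0, "z": 0.002, "roll": 0}, {"hand": 1, "x": 0, "y": 0, "z": 0.002, "roll": 0}]}}

```text
time: 8.23
tool_pos: [0.5685, 0.2032, 0.0263]
tcp_rot: [-2.34, -2.096, 0.0]
wrist_force: [-1.8, -1.1, 2.8]
width: 0.524
grip_force: 32.3
```

Contact at the expected height, so I release and lift.

Request:
{"fn": "servo_tool", "kwargs": {"targets": [{"hand": -1, "x": 0, "y": 0, "z": 0, "roll": 0}, {"hand": -1, "x": 0, "y": 0, "z": 0, "roll": 0}, {"hand": -1, "x": 0, "y": 0, "z": 0, "roll": 0}, {"hand": -1, "x": 0, "y": 0, "z": 0, "roll": 0}, {"hand": -1, "x": 0, "y": 0, "z": 0, "roll": 0}, {"hand": -1, "x": 0, "y": 0, "z": -0.06, "roll": 0}, {"hand": -1, "x": 0, "y": 0, "z": -0.13, "roll": 0}, {"hand": -1, "x": 0, "y": 0, "z": -0.21, "roll": 0}, {"hand": -1, "x": 0, "y": 0, "z": -0.25, "roll": 0}, {"hand": -1, "x": 0, "y": 0, "z": -0.25, "roll": 0}]}}

```text
time: 9.07
tool_pos: [0.5729, 0.2046, 0.1581]
tcp_rot: [2.336, 2.093, 0.017]
wrist_force: [1.1, 0.1, 0.3]
width: 1.003
grip_force: 0.0
```

```bash
python3 - <<'E'
from h import *
print(bot.read_state()["width"])
shift([.5575,.1085,.040],-.111)
s=bot.read_state();C=cam("wrist",s);im=read_camera("wrist");cv2.imwrite("pics/w5.png",cv2.resize(im[:,:,::-1],(640,480)))
np.save("w5.npy",pose(s))
im=read_camera("side");cv2.imwrite("pics/s5.png",cv2.resize(im[60:240,150:390,::-1],(800,600)))
E
```

```text
1.0025337504495384
now [0.5729 0.2046 0.1581] shift [-0.1955 -0.0121  0.2352]
roll 0.0003 q6 0.412
```

View pics/s5.png

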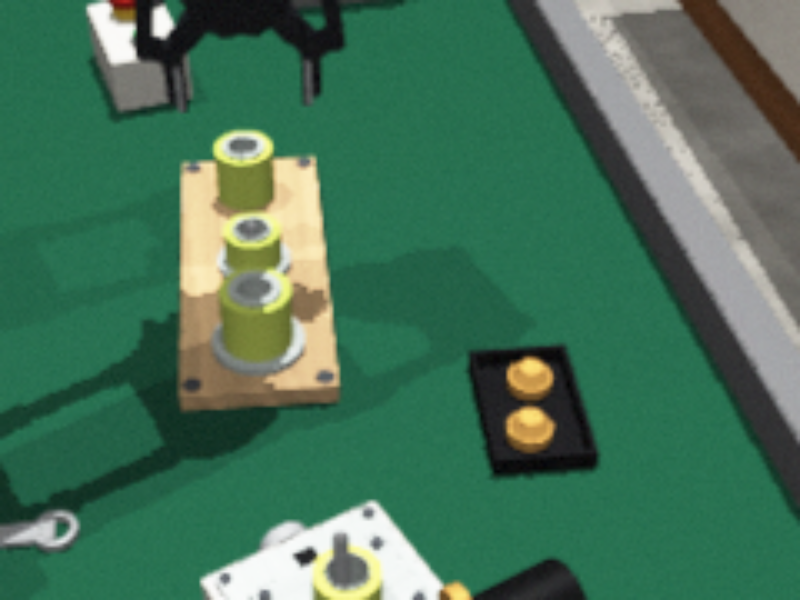

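The side view shows the short_flanged sitting flat on the middle pin at (252,250). Next is tall_flanged at (256,320).

Request:
{"fn": "servo_tool", "kwargs": {"targets": [{"hand": -1, "x": -0.06, "y": -0.004, "z": 0, "roll": 0}, {"hand": -1, "x": -0.13, "y": -0.008, "z": 0, "roll": 0}, {"hand": -1, "x": -0.19, "y": -0.012, "z": 0, "roll": 0}, {"hand": -1, "x": -0.196, "y": -0.012, "z": 0, "roll": 0}, {"hand": -1, "x": -0.196, "y": -0.012, "z": 0, "roll": 0}, {"hand": -1, "x": -0.196, "y": -0.012, "z": 0, "roll": 0}]}}

```text
time: 9.67
tool_pos: [0.5509, 0.1064, 0.1493]
tcp_rot: [-2.34, -2.093, 0.003]
wrist_force: [0.5, 0.1, -0.5]
width: 1.001
grip_force: 0.0
```

```bash
python3 - <<'E'
from h import *
shift([.557,.108,.034],-.111)
E
```

```text
now [0.5509 0.1064 0.1493] shift [0.0045 0.0124 0.2307]
roll -0.0 q6 0.257
```

Request:
{"fn": "servo_tool", "kwargs": {"targets": [{"hand": -1, "x": 0.004, "y": 0.012, "z": 0.03, "roll": 0}, {"hand": -1, "x": 0.004, "y": 0.012, "z": 0.09, "roll": 0}, {"hand": -1, "x": 0.004, "y": 0.012, "z": 0.15, "roll": 0}, {"hand": -1, "x": 0.004, "y": 0.012, "z": 0.2, "roll": 0}, {"hand": -1, "x": 0.004, "y": 0.012, "z": 0.225, "roll": 0}, {"hand": -1, "x": 0.004, "y": 0.012, "z": 0.23, "roll": 0}, {"hand": -1, "x": 0.004, "y": 0.012, "z": 0.23, "roll": 0}, {"hand": -1, "x": 0.004, "y": 0.012, "z": 0.23, "roll": 0}, {"hand": -1, "x": 0.004, "y": 0.012, "z": 0.23, "roll": 0}]}}

```text
time: 10.42
tool_pos: [0.5598, 0.1083, 0.0379]
tcp_rot: [2.338, 2.095, 0.005]
wrist_force: [-0.1, -0.6, 0.7]
width: 0.997
grip_force: 0.0
```

Request:
{"fn": "servo_tool", "kwargs": {"targets": [{"hand": 1, "x": 0, "y": 0, "z": 0, "roll": 0}, {"hand": 1, "x": 0, "y": 0, "z": 0, "roll": 0}, {"hand": 1, "x": 0, "y": 0, "z": 0, "roll": 0}, {"hand": 1, "x": 0, "y": 0, "z": 0, "roll": 0}, {"hand": 1, "x": 0, "y": 0, "z": 0, "roll": 0}, {"hand": 1, "x": 0, "y": 0, "z": 0, "roll": 0}, {"hand": 1, "x": 0, "y": 0, "z": 0, "roll": 0}, {"hand": 1, "x": 0, "y": 0, "z": 0, "roll": 0}], "grip_force": 40}}

```text
time: 11.08
tool_pos: [0.559, 0.1079, 0.0375]
tcp_rot: [2.34, 2.095, 0.003]
wrist_force: [-1.5, -0.0, 5.2]
width: 0.631
grip_force: 41.9
```

Request:
{"fn": "servo_tool", "kwargs": {"targets": [{"hand": 1, "x": 0, "y": 0, "z": -0.03, "roll": 0}, {"hand": 1, "x": 0, "y": 0, "z": -0.08, "roll": 0}, {"hand": 1, "x": 0, "y": 0, "z": -0.15, "roll": 0}, {"hand": 1, "x": 0, "y": 0, "z": -0.22, "roll": 0}, {"hand": 1, "x": 0, "y": 0, "z": -0.28, "roll": 0}, {"hand": 1, "x": 0, "y": 0, "z": -0.3, "roll": 0}, {"hand": 1, "x": 0, "y": 0, "z": -0.3, "roll": 0}, {"hand": 1, "x": 0, "y": 0, "z": -0.3, "roll": 0}]}}

```text
time: 11.75
tool_pos: [0.5575, 0.1076, 0.1852]
tcp_rot: [-2.34, -2.096, 0.0]
wrist_force: [-0.3, 0.1, -2.8]
width: 0.628
grip_force: 42.9
```

```bash
python3 - <<'E'
from h import *
s=bot.read_state();C=cam("wrist",s);im=read_camera("wrist");cv2.imwrite("pics/w6.png",cv2.resize(im[:,:,::-1],(800,600)))
z=s["tool_pos"][2]-.0195+.056
P=np.r_[s["tool_pos"][:2],z];print("expected top centre px(800)",proj(C,P)/.64)
shift([.6055,-.268,.187],.339)
E
```

```text
expected top centre px(800) [396.37030354 450.97347539]
now [0.5564 0.1075 0.1836] shift [-0.7356  0.18   -0.0067]
roll -0.143 q6 0.257
```

View pics/w6.png

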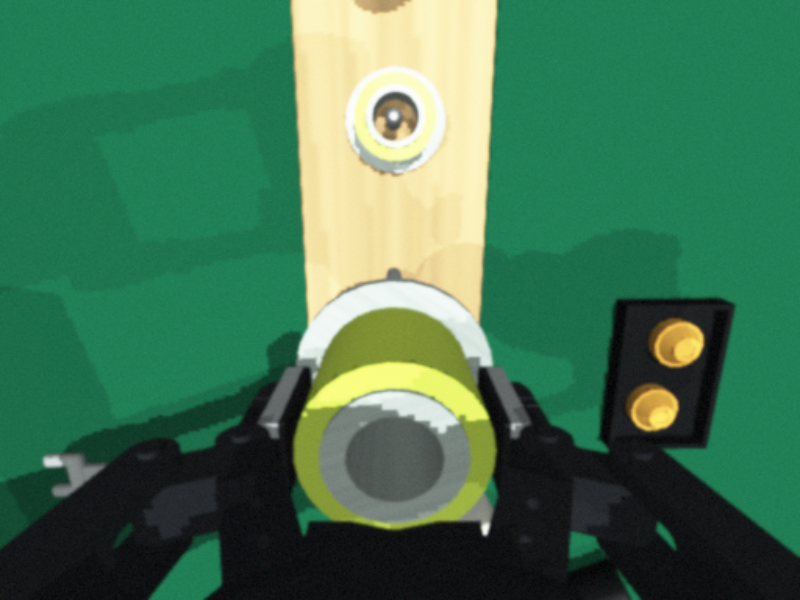

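The held tall_flanged's bore is at (395,458) against an expected 451, about 2 mm off. The roller left on the middle pin is centred on its pin. Now to the drive shaft.

Request:
{"fn": "servo_tool", "kwargs": {"targets": [{"hand": 1, "x": -0.04, "y": 0.01, "z": -0.005, "roll": -0.02}, {"hand": 1, "x": -0.11, "y": 0.027, "z": -0.005, "roll": -0.04}, {"hand": 1, "x": -0.19, "y": 0.046, "z": -0.005, "roll": -0.06}, {"hand": 1, "x": -0.27, "y": 0.066, "z": -0.005, "roll": -0.08}, {"hand": 1, "x": -0.35, "y": 0.086, "z": -0.005, "roll": -0.1}, {"hand": 1, "x": -0.43, "y": 0.105, "z": -0.005, "roll": -0.12}, {"hand": 1, "x": -0.51, "y": 0.125, "z": -0.005, "roll": -0.143}, {"hand": 1, "x": -0.59, "y": 0.144, "z": -0.005, "roll": -0.143}, {"hand": 1, "x": -0.66, "y": 0.162, "z": -0.005, "roll": -0.143}, {"hand": 1, "x": -0.71, "y": 0.174, "z": -0.005, "roll": -0.143}]}}

```text
time: 12.63
tool_pos: [0.6035, -0.2574, 0.1841]
tcp_rot: [-1.814, -2.558, 0.003]
wrist_force: [0.9, 0.3, -2.5]
width: 0.63
grip_force: 42.8
```

Request:
{"fn": "servo_tool", "kwargs": {"targets": [{"hand": 1, "x": 0, "y": 0, "z": 0, "roll": 0}, {"hand": 1, "x": 0, "y": 0, "z": 0, "roll": 0}, {"hand": 1, "x": 0, "y": 0, "z": 0, "roll": 0}]}}

```text
time: 12.88
tool_pos: [0.6038, -0.2536, 0.1852]
tcp_rot: [-1.812, -2.559, 0.001]
wrist_force: [0.3, -0.0, -2.2]
width: 0.628
grip_force: 42.8
```

```bash
python3 - <<'E'
from h import *
shift([.6048,-.266,.145],.339)
E
```

```text
now [ 0.6038 -0.2536  0.1852] shift [-0.0244 -0.0061  0.0802]
roll -0.0001 q6 -0.775
```

Request:
{"fn": "servo_tool", "kwargs": {"targets": [{"hand": 1, "x": -0.024, "y": -0.006, "z": 0, "roll": 0}, {"hand": 1, "x": -0.024, "y": -0.006, "z": 0.03, "roll": 0}, {"hand": 1, "x": -0.024, "y": -0.006, "z": 0.06, "roll": 0}, {"hand": 1, "x": -0.024, "y": -0.006, "z": 0.08, "roll": 0}, {"hand": 1, "x": -0.024, "y": -0.006, "z": 0.08, "roll": 0}, {"hand": 1, "x": -0.024, "y": -0.006, "z": 0.08, "roll": 0}]}}

```text
time: 13.38
tool_pos: [0.6059, -0.266, 0.1473]
tcp_rot: [-1.812, -2.563, 0.001]
wrist_force: [0.4, -0.1, -1.7]
width: 0.633
grip_force: 42.8
```

```bash
python3 - <<'E'
from h import *
shift([.6048,-.266,.0715],.339)
im=read_camera("wrist");cv2.imwrite("pics/w7.png",cv2.resize(im[:,:,::-1],(800,600)))
im=read_camera("side");cv2.imwrite("pics/s7.png",cv2.resize(im[150:330,180:420,::-1],(800,600)))
E
```

```text
now [ 0.6059 -0.266   0.1473] shift [ 0.0005 -0.0018  0.1516]
roll 0.0004 q6 -0.792
```

View pics/s7.png

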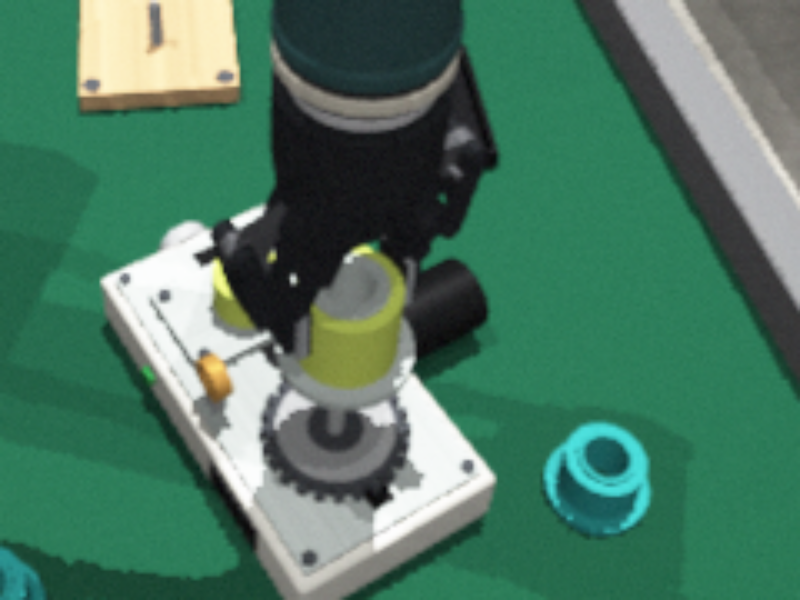

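The roller is held over the wheel hub, whose centre is near (336,430). I'll check that against the projection.

```bash
python3 - <<'E'
from h import *
C=cam("side");k=240/800
print("hub->world",at_z(C,180+336*k,150+432*k,.053))
for P in [(.6053,-.268,.053),(.6053,-.268,.116),(.605,-.268,.1275),(.605,-.268,.1275+.056)]:
    u,v=proj(C,P);print(P,(u-180)/k,(v-150)/k)
E
```

```text
hub->world [ 0.60552153 -0.27367372  0.053     ]
(0.6053, -0.268, 0.053) 333.2156943289922 423.29467494928394
(0.6053, -0.268, 0.116) 337.8971726782487 359.9470802396763
(0.605, -0.268, 0.1275) 338.2583536400392 347.56147921922303
(0.605, -0.268, 0.1835) 343.0586713086329 282.12965610519547
```

Request:
{"fn": "servo_tool", "kwargs": {"targets": [{"hand": 1, "x": -0.003, "y": -0.006, "z": 0, "roll": 0}, {"hand": 1, "x": -0.003, "y": -0.006, "z": 0.012, "roll": 0}, {"hand": 1, "x": -0.003, "y": -0.006, "z": 0.025, "roll": 0}, {"hand": 1, "x": -0.003, "y": -0.006, "z": 0.038, "roll": 0}, {"hand": 1, "x": -0.003, "y": -0.006, "z": 0.05, "roll": 0}, {"hand": 1, "x": -0.003, "y": -0.006, "z": 0.06, "roll": 0}, {"hand": 1, "x": -0.003, "y": -0.006, "z": 0.06, "roll": 0}]}}

```text
time: 14.07
tool_pos: [0.6031, -0.2688, 0.1162]
tcp_rot: [-1.813, -2.562, 0.001]
wrist_force: [0.3, 0.3, -2.3]
width: 0.626
grip_force: 42.8
```

```bash
python3 - <<'E'
from h import *
shift([.6048,-.266,.0715],.339)
im=read_camera("wrist");cv2.imwrite("pics/w8.png",cv2.resize(im[:,:,::-1],(640,480)))
E
```

```text
now [ 0.6031 -0.2688  0.1162] shift [0.0039 0.0053 0.0894]
roll 0.0001 q6 -0.796
```

View pics/w8.png

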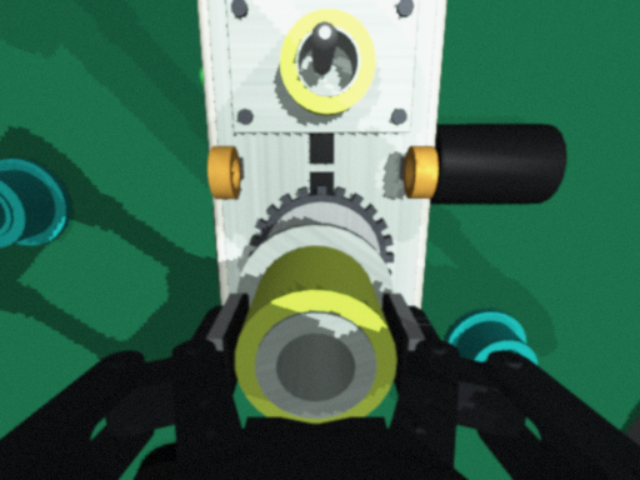

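The shaft is inside the bore: the roller's underside is below the shaft tip and there is no contact force. Continuing down.

Request:
{"fn": "servo_tool", "kwargs": {"targets": [{"hand": 1, "x": 0.001, "y": 0.003, "z": 0.013, "roll": 0}, {"hand": 1, "x": 0.001, "y": 0.003, "z": 0.027, "roll": 0}, {"hand": 1, "x": 0.001, "y": 0.003, "z": 0.041, "roll": 0}, {"hand": 1, "x": 0.001, "y": 0.003, "z": 0.055, "roll": 0}, {"hand": 1, "x": 0.001, "y": 0.003, "z": 0.067, "roll": 0}, {"hand": 1, "x": 0.001, "y": 0.003, "z": 0.076, "roll": 0}, {"hand": 1, "x": 0.001, "y": 0.003, "z": 0.08, "roll": 0}, {"hand": 1, "x": 0.001, "y": 0.003, "z": 0.08, "roll": 0}, {"hand": 1, "x": 0.001, "y": 0.003, "z": 0.08, "roll": 0}]}}

```text
time: 14.87
tool_pos: [0.6056, -0.2685, 0.0784]
tcp_rot: [-1.815, -2.564, -0.0]
wrist_force: [-0.4, -0.6, -2.7]
width: 0.631
grip_force: 42.9
```

Request:
{"fn": "servo_tool", "kwargs": {"targets": [{"hand": 1, "x": 0, "y": 0, "z": 0.002, "roll": 0}, {"hand": 1, "x": 0, "y": 0, "z": 0.004, "roll": 0}, {"hand": 1, "x": 0, "y": 0, "z": 0.004, "roll": 0}]}}

```text
time: 15.12
tool_pos: [0.6057, -0.2685, 0.0766]
tcp_rot: [1.814, 2.564, 0.0]
wrist_force: [0.6, 0.5, -1.9]
width: 0.63
grip_force: 42.9
```

Request:
{"fn": "servo_tool", "kwargs": {"targets": [{"hand": 1, "x": 0, "y": 0, "z": 0.002, "roll": 0}, {"hand": 1, "x": 0, "y": 0, "z": 0.004, "roll": 0}, {"hand": 1, "x": 0, "y": 0, "z": 0.006, "roll": 0}, {"hand": 1, "x": 0, "y": 0, "z": 0.006, "roll": 0}]}}

```text
time: 15.45
tool_pos: [0.6054, -0.2683, 0.0732]
tcp_rot: [-1.814, -2.564, 0.0]
wrist_force: [0.0, -0.6, -1.8]
width: 0.633
grip_force: 42.9
```

Request:
{"fn": "servo_tool", "kwargs": {"targets": [{"hand": 1, "x": 0, "y": 0, "z": 0.001, "roll": 0}, {"hand": 1, "x": 0, "y": 0, "z": 0.002, "roll": 0}, {"hand": 1, "x": 0, "y": 0, "z": 0.002, "roll": 0}]}}

```text
time: 15.7
tool_pos: [0.6055, -0.2684, 0.0723]
tcp_rot: [-1.814, -2.564, 0.0]
wrist_force: [-0.6, -0.2, -2.3]
width: 0.632
grip_force: 42.9
```

Request:
{"fn": "servo_tool", "kwargs": {"targets": [{"hand": 1, "x": 0, "y": 0, "z": 0.001, "roll": 0}, {"hand": 1, "x": 0, "y": 0, "z": 0.002, "roll": 0}, {"hand": 1, "x": 0, "y": 0, "z": 0.002, "roll": 0}]}}

```text
time: 15.95
tool_pos: [0.6056, -0.2685, 0.0716]
tcp_rot: [1.814, 2.564, 0.0]
wrist_force: [0.3, -0.2, -0.7]
width: 0.629
grip_force: 42.9
```

Request:
{"fn": "servo_tool", "kwargs": {"targets": [{"hand": 1, "x": 0, "y": 0, "z": 0.001, "roll": 0}, {"hand": 1, "x": 0, "y": 0, "z": 0.001, "roll": 0}]}}

```text
time: 16.12
tool_pos: [0.6057, -0.2685, 0.0716]
tcp_rot: [1.814, 2.564, -0.0]
wrist_force: [-1.0, 0.5, 2.0]
width: 0.631
grip_force: 43.2
```

Seated, with contact at the expected 0.0716. Releasing and lifting.

Request:
{"fn": "servo_tool", "kwargs": {"targets": [{"hand": -1, "x": 0, "y": 0, "z": 0, "roll": 0}, {"hand": -1, "x": 0, "y": 0, "z": 0, "roll": 0}, {"hand": -1, "x": 0, "y": 0, "z": 0, "roll": 0}, {"hand": -1, "x": 0, "y": 0, "z": 0, "roll": 0}, {"hand": -1, "x": 0, "y": 0, "z": 0, "roll": 0}, {"hand": -1, "x": 0, "y": 0, "z": -0.04, "roll": 0}, {"hand": -1, "x": 0, "y": 0, "z": -0.1, "roll": 0}, {"hand": -1, "x": 0, "y": 0, "z": -0.17, "roll": 0}, {"hand": -1, "x": 0, "y": 0, "z": -0.22, "roll": 0}, {"hand": -1, "x": 0, "y": 0, "z": -0.24, "roll": 0}]}}

```text
time: 16.95
tool_pos: [0.608, -0.2696, 0.1964]
tcp_rot: [1.81, 2.558, 0.002]
wrist_force: [1.6, -0.1, 0.6]
width: 0.998
grip_force: 0.0
```

Request:
{"fn": "servo_tool", "kwargs": {"targets": [{"hand": -1, "x": 0, "y": 0, "z": 0, "roll": 0}, {"hand": -1, "x": 0, "y": 0, "z": 0, "roll": 0}]}}

```text
time: 17.12
tool_pos: [0.6054, -0.2684, 0.1906]
tcp_rot: [1.814, 2.564, 0.0]
wrist_force: [0.5, 0.3, -0.3]
width: 1.002
grip_force: 0.0
```

```bash
python3 - <<'E'
from h import *
s=bot.read_state();C=cam("wrist",s);im=read_camera("wrist");cv2.imwrite("pics/w9.png",cv2.resize(im[:,:,::-1],(800,600)));np.save("w9.npy",pose(s))
print(proj(C,(.5707,-.1699,.116))/.64,proj(C,(.5707,-.1699,.082))/.64)
shift([.571,-.171,.19],.339)
E
```

```text
[394.42986999  86.14475077] [394.26119881  96.95864567]
now [ 0.6045 -0.2679  0.1889] shift [ 0.2051  0.0013 -0.0017]
roll 0.0001 q6 -0.794
```

View pics/w9.png

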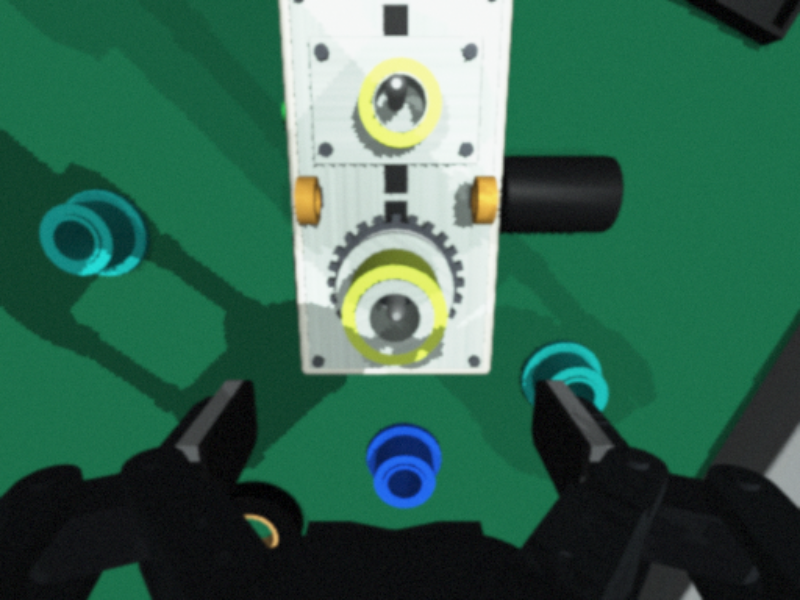

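Wrist view: tall_flanged sits centred on the drive shaft with its tip at (396,315). short_plain's top is at (399,102) and the pinch shaft tip at (396,83).

```bash
python3 - <<'E'
from h import *
s=bot.read_state();C=cam("wrist",s)
g=lambda u,v,z:at_z(C,u*.64,v*.64,z)
print("plain",g(399,102,.082),"tip",g(396,83,.116),"drive tip",g(396,315,.116), "TF",g(395,315,.108))
shift([.5735,-.1714,.054],.339)
E
```

```text
plain [ 0.57251479 -0.1708898   0.082     ] tip [ 0.56984734 -0.16818879  0.116     ] drive tip [ 0.60444641 -0.26553517  0.116     ] TF [ 0.6048664  -0.26813392  0.108     ]
now [ 0.6045 -0.2679  0.1889] shift [0.2021 0.0063 0.2703]
roll 0.0001 q6 -0.794
```

Request:
{"fn": "servo_tool", "kwargs": {"targets": [{"hand": -1, "x": 0.05, "y": 0.001, "z": 0, "roll": 0}, {"hand": -1, "x": 0.12, "y": 0.003, "z": 0, "roll": 0}, {"hand": -1, "x": 0.18, "y": 0.005, "z": 0, "roll": 0}, {"hand": -1, "x": 0.203, "y": 0.005, "z": 0.03, "roll": 0}, {"hand": -1, "x": 0.203, "y": 0.005, "z": 0.09, "roll": 0}, {"hand": -1, "x": 0.203, "y": 0.005, "z": 0.15, "roll": 0}, {"hand": -1, "x": 0.203, "y": 0.005, "z": 0.18, "roll": 0}, {"hand": -1, "x": 0.203, "y": 0.005, "z": 0.18, "roll": 0}, {"hand": -1, "x": 0.203, "y": 0.005, "z": 0.18, "roll": 0}]}}

```text
time: 17.92
tool_pos: [0.5715, -0.1709, 0.0974]
tcp_rot: [-1.811, -2.559, 0.003]
wrist_force: [-0.5, -0.2, 0.1]
width: 1.001
grip_force: 0.0
```

```bash
python3 - <<'E'
from h import *
shift([.573,-.171,.054],.339)
E
```

```text
now [ 0.5715 -0.1709  0.0974] shift [-0.0016  0.0033  0.0868]
roll 0.0001 q6 -0.672
```

Request:
{"fn": "servo_tool", "kwargs": {"targets": [{"hand": -1, "x": 0, "y": 0.002, "z": 0.02, "roll": 0}, {"hand": -1, "x": 0, "y": 0.002, "z": 0.05, "roll": 0}, {"hand": -1, "x": 0, "y": 0.002, "z": 0.075, "roll": 0}, {"hand": -1, "x": 0, "y": 0.002, "z": 0.082, "roll": 0}, {"hand": -1, "x": 0, "y": 0.002, "z": 0.082, "roll": 0}, {"hand": -1, "x": 0, "y": 0.002, "z": 0.082, "roll": 0}, {"hand": -1, "x": 0, "y": 0.002, "z": 0.082, "roll": 0}]}}

```text
time: 18.5
tool_pos: [0.5758, -0.1718, 0.0608]
tcp_rot: [1.814, 2.563, 0.001]
wrist_force: [0.3, -0.6, 0.0]
width: 0.997
grip_force: 0.0
```

```bash
python3 - <<'E'
from h import *
shift([.573,-.171,.054],.339)
E
```

```text
now [ 0.5758 -0.1718  0.0608] shift [ 0.0035 -0.0048  0.0137]
roll 0.0001 q6 -0.671
```

Request:
{"fn": "servo_tool", "kwargs": {"targets": [{"hand": -1, "x": 0.002, "y": -0.004, "z": 0.005, "roll": 0}, {"hand": -1, "x": 0.002, "y": -0.004, "z": 0.01, "roll": 0}, {"hand": -1, "x": 0.002, "y": -0.004, "z": 0.01, "roll": 0}, {"hand": -1, "x": 0.002, "y": -0.004, "z": 0.01, "roll": 0}]}}

```text
time: 18.83
tool_pos: [0.5727, -0.1712, 0.055]
tcp_rot: [-1.815, -2.564, 0.0]
wrist_force: [1.1, 0.3, -0.2]
width: 0.997
grip_force: 0.0
```

Request:
{"fn": "servo_tool", "kwargs": {"targets": [{"hand": 1, "x": 0, "y": 0, "z": 0, "roll": 0}, {"hand": 1, "x": 0, "y": 0, "z": 0, "roll": 0}, {"hand": 1, "x": 0, "y": 0, "z": 0, "roll": 0}, {"hand": 1, "x": 0, "y": 0, "z": 0, "roll": 0}, {"hand": 1, "x": 0, "y": 0, "z": 0, "roll": 0}, {"hand": 1, "x": 0, "y": 0, "z": 0, "roll": 0}, {"hand": 1, "x": 0, "y": 0, "z": 0, "roll": 0}, {"hand": 1, "x": 0, "y": 0, "z": 0, "roll": 0}], "grip_force": 30}}

```text
time: 19.5
tool_pos: [0.5732, -0.1714, 0.0553]
tcp_rot: [1.814, 2.564, 0.0]
wrist_force: [-0.5, -0.5, 2.8]
width: 0.487
grip_force: 30.6
```

Request:
{"fn": "servo_tool", "kwargs": {"targets": [{"hand": 1, "x": 0, "y": 0, "z": -0.03, "roll": 0}, {"hand": 1, "x": 0, "y": 0, "z": -0.08, "roll": 0}, {"hand": 1, "x": 0, "y": 0, "z": -0.15, "roll": 0}, {"hand": 1, "x": 0, "y": 0, "z": -0.21, "roll": 0}, {"hand": 1, "x": 0, "y": 0, "z": -0.24, "roll": 0}, {"hand": 1, "x": 0, "y": 0, "z": -0.24, "roll": 0}, {"hand": 1, "x": 0, "y": 0, "z": -0.24, "roll": 0}, {"hand": 1, "x": 0, "y": 0, "z": -0.24, "roll": 0}]}}

```text
time: 20.17
tool_pos: [0.5716, -0.1708, 0.1729]
tcp_rot: [-1.813, -2.562, 0.001]
wrist_force: [-0.8, 0.7, -0.9]
width: 0.489
grip_force: 30.6
```

```bash
python3 - <<'E'
from h import *
print(bot.read_state()["width"]*85)
shift([.557,.05,.175],-.111)
E
```

```text
41.54497939217991
now [ 0.5716 -0.1708  0.1729] shift [ 0.4262  0.1195 -0.0036]
roll 0.1433 q6 -0.671
```

Stopping short of the pin, to look at it once before lowering.

Request:
{"fn": "servo_tool", "kwargs": {"targets": [{"hand": 1, "x": 0.04, "y": 0.011, "z": 0, "roll": 0.02}, {"hand": 1, "x": 0.1, "y": 0.028, "z": 0, "roll": 0.05}, {"hand": 1, "x": 0.17, "y": 0.048, "z": 0, "roll": 0.08}, {"hand": 1, "x": 0.24, "y": 0.067, "z": 0, "roll": 0.11}, {"hand": 1, "x": 0.31, "y": 0.087, "z": 0, "roll": 0.135}, {"hand": 1, "x": 0.37, "y": 0.104, "z": 0, "roll": 0.143}, {"hand": 1, "x": 0.41, "y": 0.115, "z": 0, "roll": 0.143}, {"hand": 1, "x": 0.426, "y": 0.119, "z": 0, "roll": 0.143}, {"hand": 1, "x": 0.426, "y": 0.119, "z": 0, "roll": 0.143}, {"hand": 1, "x": 0.426, "y": 0.119, "z": 0, "roll": 0.143}]}}

```text
time: 21.0
tool_pos: [0.5571, 0.0491, 0.1732]
tcp_rot: [-2.338, -2.097, 0.004]
wrist_force: [0.4, -0.5, -0.7]
width: 0.487
grip_force: 30.6
```

Request:
{"fn": "servo_tool", "kwargs": {"targets": [{"hand": 1, "x": 0, "y": 0, "z": 0, "roll": 0}, {"hand": 1, "x": 0, "y": 0, "z": 0, "roll": 0}]}}

```text
time: 21.17
tool_pos: [0.558, 0.0481, 0.1744]
tcp_rot: [-2.342, -2.094, 0.001]
wrist_force: [-0.5, -0.6, -0.6]
width: 0.49
grip_force: 30.6
```

```bash
python3 - <<'E'
from h import *
s=bot.read_state();C=cam("wrist",s);im=read_camera("wrist");cv2.imwrite("pics/w10.png",cv2.resize(im[:,:,::-1],(800,600)));np.save("w10.npy",pose(s))
print(proj(C,(.557,.108,.018))/.64,proj(C,(.557,.108,.06))/.64)
print("held exp",proj(C,np.r_[s["tool_pos"][:2],s["tool_pos"][2]-.0033+.03])/.64)
shift([.557,.108,.075],-.111)
E
```

```text
[382.685491   185.25505009] [380.88495068 188.75918725]
held exp [396.14804233 430.62668847]
now [0.5581 0.0481 0.1746] shift [ 0.1189 -0.0154  0.1992]
roll -0.0002 q6 0.154
```

View pics/w10.png

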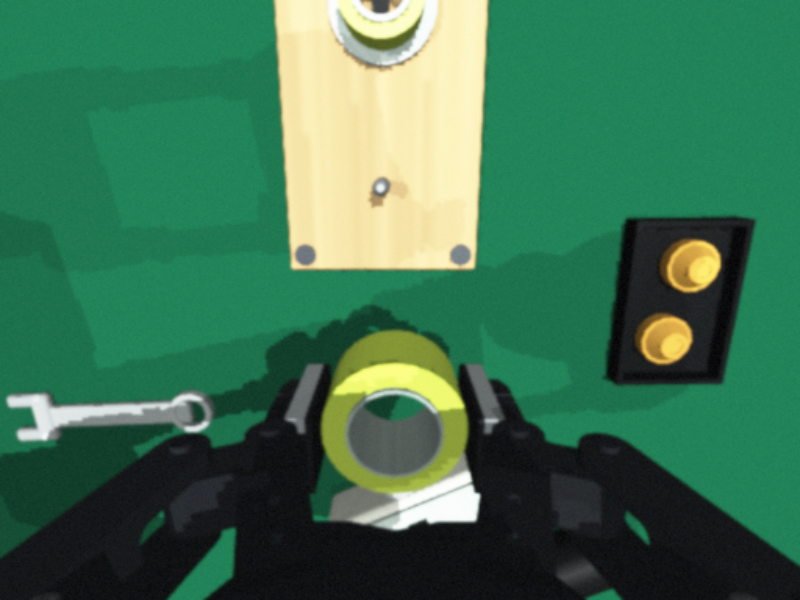

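The pin tip is at (381,186), as predicted, and the held roller at (394,431), also as expected.

Request:
{"fn": "servo_tool", "kwargs": {"targets": [{"hand": 1, "x": 0.05, "y": -0.006, "z": 0, "roll": 0}, {"hand": 1, "x": 0.1, "y": -0.013, "z": 0, "roll": 0}, {"hand": 1, "x": 0.119, "y": -0.015, "z": 0.04, "roll": 0}, {"hand": 1, "x": 0.119, "y": -0.015, "z": 0.1, "roll": 0}, {"hand": 1, "x": 0.119, "y": -0.015, "z": 0.15, "roll": 0}, {"hand": 1, "x": 0.119, "y": -0.015, "z": 0.19, "roll": 0}, {"hand": 1, "x": 0.119, "y": -0.015, "z": 0.2, "roll": 0}, {"hand": 1, "x": 0.119, "y": -0.015, "z": 0.2, "roll": 0}, {"hand": 1, "x": 0.119, "y": -0.015, "z": 0.2, "roll": 0}, {"hand": 1, "x": 0.119, "y": -0.015, "z": 0.2, "roll": 0}]}}

```text
time: 22.05
tool_pos: [0.5589, 0.1091, 0.0768]
tcp_rot: [2.34, 2.094, 0.004]
wrist_force: [0.6, 0.5, -0.5]
width: 0.489
grip_force: 30.6
```

```bash
python3 - <<'E'
from h import *
shift([.557,.108,.0213],-.111)
E
```

```text
now [0.5589 0.1091 0.0768] shift [-0.0028 -0.0038  0.111 ]
roll 0.0001 q6 0.26
```

Request:
{"fn": "servo_tool", "kwargs": {"targets": [{"hand": 1, "x": -0.001, "y": -0.003, "z": 0.015, "roll": 0}, {"hand": 1, "x": -0.001, "y": -0.003, "z": 0.03, "roll": 0}, {"hand": 1, "x": -0.001, "y": -0.003, "z": 0.045, "roll": 0}, {"hand": 1, "x": -0.001, "y": -0.003, "z": 0.06, "roll": 0}, {"hand": 1, "x": -0.001, "y": -0.003, "z": 0.075, "roll": 0}, {"hand": 1, "x": -0.001, "y": -0.003, "z": 0.088, "roll": 0}, {"hand": 1, "x": -0.001, "y": -0.003, "z": 0.096, "roll": 0}, {"hand": 1, "x": -0.001, "y": -0.003, "z": 0.1, "roll": 0}, {"hand": 1, "x": -0.001, "y": -0.003, "z": 0.1, "roll": 0}, {"hand": 1, "x": -0.001, "y": -0.003, "z": 0.1, "roll": 0}]}}

```text
time: 22.88
tool_pos: [0.5557, 0.1091, 0.0249]
tcp_rot: [2.34, 2.096, -0.0]
wrist_force: [0.8, 0.7, -0.5]
width: 0.488
grip_force: 30.6
```

Request:
{"fn": "servo_tool", "kwargs": {"targets": [{"hand": 1, "x": 0, "y": 0, "z": 0.002, "roll": 0}, {"hand": 1, "x": 0, "y": 0, "z": 0.004, "roll": 0}, {"hand": 1, "x": 0, "y": 0, "z": 0.004, "roll": 0}]}}

```text
time: 23.13
tool_pos: [0.5558, 0.1091, 0.0231]
tcp_rot: [2.34, 2.096, 0.001]
wrist_force: [0.6, 1.0, -0.1]
width: 0.489
grip_force: 30.6
```

Request:
{"fn": "servo_tool", "kwargs": {"targets": [{"hand": 1, "x": 0, "y": 0, "z": 0.001, "roll": 0}, {"hand": 1, "x": 0, "y": 0, "z": 0.002, "roll": 0}, {"hand": 1, "x": 0, "y": 0, "z": 0.003, "roll": 0}, {"hand": 1, "x": 0, "y": 0, "z": 0.003, "roll": 0}]}}

```text
time: 23.47
tool_pos: [0.5555, 0.109, 0.0214]
tcp_rot: [-2.34, -2.096, 0.0]
wrist_force: [0.3, -0.9, -1.5]
width: 0.492
grip_force: 30.6
```

Request:
{"fn": "servo_tool", "kwargs": {"targets": [{"hand": 1, "x": 0, "y": 0, "z": 0.001, "roll": 0}, {"hand": 1, "x": 0, "y": 0, "z": 0.001, "roll": 0}]}}

```text
time: 23.63
tool_pos: [0.5556, 0.109, 0.0213]
tcp_rot: [-2.34, -2.096, 0.0]
wrist_force: [-3.3, -0.1, 3.6]
width: 0.486
grip_force: 30.9
```

Contact again at the expected height. Releasing, lifting and going on to tall_plain.

Request:
{"fn": "servo_tool", "kwargs": {"targets": [{"hand": -1, "x": 0, "y": 0, "z": 0, "roll": 0}, {"hand": -1, "x": 0, "y": 0, "z": 0, "roll": 0}, {"hand": -1, "x": 0, "y": 0, "z": 0, "roll": 0}, {"hand": -1, "x": 0, "y": 0, "z": 0, "roll": 0}, {"hand": -1, "x": 0, "y": 0, "z": 0, "roll": 0}, {"hand": -1, "x": 0, "y": 0, "z": -0.04, "roll": 0}, {"hand": -1, "x": 0, "y": 0, "z": -0.1, "roll": 0}, {"hand": -1, "x": 0, "y": 0, "z": -0.17, "roll": 0}, {"hand": -1, "x": 0, "y": 0, "z": -0.22, "roll": 0}, {"hand": -1, "x": 0, "y": 0, "z": -0.26, "roll": 0}]}}

```text
time: 24.47
tool_pos: [0.5568, 0.1092, 0.1539]
tcp_rot: [2.339, 2.095, 0.004]
wrist_force: [0.3, -0.1, -0.1]
width: 1.002
grip_force: 0.0
```

Request:
{"fn": "servo_tool", "kwargs": {"targets": [{"hand": -1, "x": 0.07, "y": 0, "z": 0, "roll": 0}, {"hand": -1, "x": 0.14, "y": 0, "z": 0, "roll": 0}, {"hand": -1, "x": 0.18, "y": 0, "z": 0, "roll": 0}, {"hand": -1, "x": 0.19, "y": 0, "z": 0, "roll": 0}, {"hand": -1, "x": 0.19, "y": 0, "z": 0, "roll": 0}, {"hand": -1, "x": 0.19, "y": 0, "z": 0, "roll": 0}, {"hand": -1, "x": 0.19, "y": 0, "z": 0, "roll": 0}]}}

```text
time: 25.05
tool_pos: [0.5657, 0.2023, 0.1505]
tcp_rot: [2.341, 2.095, -0.002]
wrist_force: [0.0, 0.0, 0.1]
width: 0.999
grip_force: 0.0
```

```bash
python3 - <<'E'
from h import *
s=bot.read_state();C=cam("wrist",s);im=read_camera("wrist");np.save("w11.npy",pose(s))
g=cv2.cvtColor(im,cv2.COLOR_RGB2HSV);m=cv2.inRange(g,(22,90,90),(40,255,255))
n,l,st,ce=cv2.connectedComponentsWithStats(m)
for i in range(1,n):
    if st[i][4]>150:print(st[i],ce[i])
cv2.imwrite("pics/w11.png",cv2.resize(im[:,:,::-1],(800,600)))
u,v=proj(C,(.575,.298,.068));print(u,v)
shift([.575,.298,.030],-.111)
E
```

```text
[215  53  62  52 625] [235.152   87.5328]
[283  58  15  40 206] [289.65533981  77.46601942]
[244 117  20  33 167] [253.50299401 129.71856287]
[ 229  160   56   60 1347] [255.90423163 188.13214551]
[303 181  14  64 202] [311.53960396 207.91584158]
[295 250  15  42 184] [302.26086957 269.58152174]
[ 230  254   47   55 1435] [252.6369338  278.54912892]
251.33362417155124 69.34834691103399
now [0.5657 0.2022 0.1506] shift [ 0.1926 -0.0027  0.241 ]
roll -0.0 q6 0.413
```

View pics/w11.png

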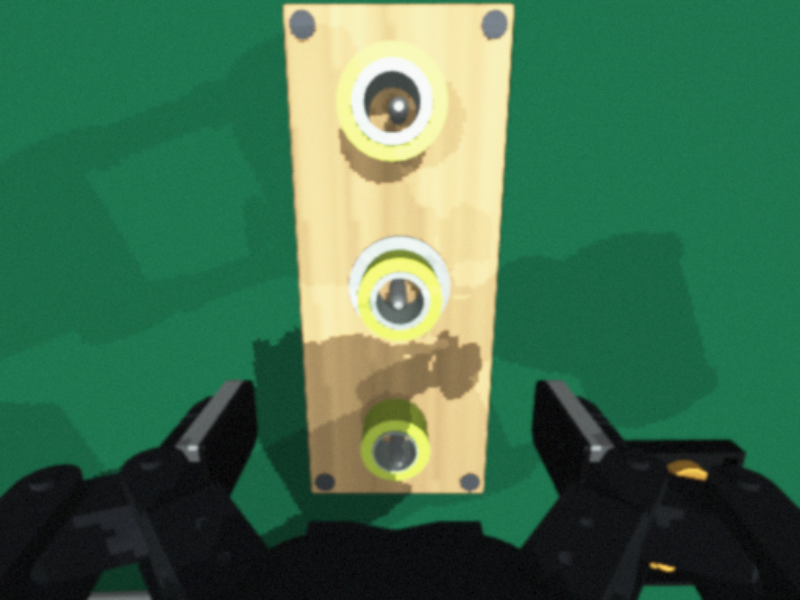

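Wrist view: short_plain at (396,450) and short_flanged at (400,298), each on its own pin. tall_plain's top is at (392,101) against a prediction of (393,108), so I aim about 2.5 mm farther.

Request:
{"fn": "servo_tool", "kwargs": {"targets": [{"hand": -1, "x": 0.06, "y": -0.001, "z": 0, "roll": 0}, {"hand": -1, "x": 0.13, "y": -0.002, "z": 0, "roll": 0}, {"hand": -1, "x": 0.18, "y": -0.003, "z": 0, "roll": 0}, {"hand": -1, "x": 0.197, "y": -0.003, "z": 0, "roll": 0}, {"hand": -1, "x": 0.197, "y": -0.003, "z": 0.04, "roll": 0}, {"hand": -1, "x": 0.197, "y": -0.003, "z": 0.1, "roll": 0}, {"hand": -1, "x": 0.197, "y": -0.003, "z": 0.15, "roll": 0}, {"hand": -1, "x": 0.197, "y": -0.003, "z": 0.16, "roll": 0}, {"hand": -1, "x": 0.197, "y": -0.003, "z": 0.16, "roll": 0}, {"hand": -1, "x": 0.197, "y": -0.003, "z": 0.16, "roll": 0}]}}

```text
time: 25.93
tool_pos: [0.5758, 0.3007, 0.0714]
tcp_rot: [2.341, 2.095, -0.0]
wrist_force: [0.9, 0.3, 0.8]
width: 1.0
grip_force: 0.0
```

```bash
python3 - <<'E'
from h import *
shift([.575,.3,.032],-.111)
E
```

```text
now [0.5758 0.3007 0.0714] shift [-0.0016 -0.0014  0.0789]
roll 0.0 q6 0.554
```

Request:
{"fn": "servo_tool", "kwargs": {"targets": [{"hand": -1, "x": -0.001, "y": -0.001, "z": 0.02, "roll": 0}, {"hand": -1, "x": -0.001, "y": -0.001, "z": 0.05, "roll": 0}, {"hand": -1, "x": -0.001, "y": -0.001, "z": 0.07, "roll": 0}, {"hand": -1, "x": -0.001, "y": -0.001, "z": 0.075, "roll": 0}, {"hand": -1, "x": -0.001, "y": -0.001, "z": 0.075, "roll": 0}, {"hand": -1, "x": -0.001, "y": -0.001, "z": 0.075, "roll": 0}, {"hand": -1, "x": -0.001, "y": -0.001, "z": 0.075, "roll": 0}]}}

```text
time: 26.52
tool_pos: [0.5755, 0.3014, 0.0344]
tcp_rot: [2.34, 2.096, 0.002]
wrist_force: [-0.3, -0.2, 0.6]
width: 1.0
grip_force: 0.0
```

Request:
{"fn": "servo_tool", "kwargs": {"targets": [{"hand": 1, "x": 0, "y": 0, "z": 0, "roll": 0}, {"hand": 1, "x": 0, "y": 0, "z": 0, "roll": 0}, {"hand": 1, "x": 0, "y": 0, "z": 0, "roll": 0}, {"hand": 1, "x": 0, "y": 0, "z": 0, "roll": 0}, {"hand": 1, "x": 0, "y": 0, "z": 0, "roll": 0}, {"hand": 1, "x": 0, "y": 0, "z": 0, "roll": 0}, {"hand": 1, "x": 0, "y": 0, "z": 0, "roll": 0}, {"hand": 1, "x": 0, "y": 0, "z": 0, "roll": 0}], "grip_force": 40}}

```text
time: 27.18
tool_pos: [0.5754, 0.3014, 0.0343]
tcp_rot: [2.34, 2.096, 0.002]
wrist_force: [0.1, -0.1, 5.4]
width: 0.579
grip_force: 42.0
```

Request:
{"fn": "servo_tool", "kwargs": {"targets": [{"hand": 1, "x": 0, "y": 0, "z": -0.03, "roll": 0}, {"hand": 1, "x": 0, "y": 0, "z": -0.08, "roll": 0}, {"hand": 1, "x": 0, "y": 0, "z": -0.15, "roll": 0}, {"hand": 1, "x": 0, "y": 0, "z": -0.22, "roll": 0}, {"hand": 1, "x": 0, "y": 0, "z": -0.28, "roll": 0}, {"hand": 1, "x": 0, "y": 0, "z": -0.3, "roll": 0}, {"hand": 1, "x": 0, "y": 0, "z": -0.3, "roll": 0}, {"hand": 1, "x": 0, "y": 0, "z": -0.3, "roll": 0}]}}

```text
time: 27.85
tool_pos: [0.5742, 0.3008, 0.1821]
tcp_rot: [-2.34, -2.096, 0.002]
wrist_force: [-0.3, -0.8, -2.2]
width: 0.581
grip_force: 41.9
```

```bash
python3 - <<'E'
from h import *
s=bot.read_state();print(s["width"]*85)
im=read_camera("wrist");cv2.imwrite("pics/w12.png",cv2.resize(im[:,:,::-1],(640,480)))
print("held top exp(640)",proj(cam("wrist",s),np.r_[s["tool_pos"][:2],s["tool_pos"][2]+.036])/.8)
shift([.5705,-.1685,.18],.339)
E
```

```text
49.36003053339696
held top exp(640) [317.019582   359.94137317]
now [0.5733 0.3004 0.1806] shift [-0.9327  0.0973  0.0029]
roll -0.1429 q6 0.554
```

tall_plain is held at 49.4 mm. I've already viewed 15 pictures, one over the 14 allowed, so from here I check numerically only. Traversing to the pinch shaft.

Request:
{"fn": "servo_tool", "kwargs": {"targets": [{"hand": 1, "x": -0.04, "y": 0.004, "z": 0, "roll": -0.02}, {"hand": 1, "x": -0.11, "y": 0.012, "z": 0, "roll": -0.04}, {"hand": 1, "x": -0.19, "y": 0.02, "z": 0, "roll": -0.06}, {"hand": 1, "x": -0.27, "y": 0.028, "z": 0, "roll": -0.08}, {"hand": 1, "x": -0.35, "y": 0.036, "z": 0, "roll": -0.1}, {"hand": 1, "x": -0.43, "y": 0.045, "z": 0, "roll": -0.12}, {"hand": 1, "x": -0.51, "y": 0.053, "z": 0, "roll": -0.143}, {"hand": 1, "x": -0.59, "y": 0.061, "z": 0, "roll": -0.143}, {"hand": 1, "x": -0.66, "y": 0.069, "z": 0, "roll": -0.143}, {"hand": 1, "x": -0.7, "y": 0.073, "z": 0, "roll": -0.143}]}}

```text
time: 28.73
tool_pos: [0.57, -0.0542, 0.1796]
tcp_rot: [-1.815, -2.559, 0.006]
wrist_force: [1.4, -0.4, -1.4]
width: 0.576
grip_force: 41.9
```

Request:
{"fn": "servo_tool", "kwargs": {"targets": [{"hand": 1, "x": 0, "y": 0, "z": 0, "roll": 0}, {"hand": 1, "x": 0, "y": 0, "z": 0, "roll": 0}]}}

```text
time: 28.9
tool_pos: [0.5706, -0.0517, 0.18]
tcp_rot: [-1.815, -2.558, 0.004]
wrist_force: [-0.2, 0.4, -2.0]
width: 0.582
grip_force: 41.9
```

```bash
python3 - <<'E'
from h import *
shift([.5705,-.1685,.16],.339)
s=bot.read_state();C=cam("wrist",s);im=read_camera("wrist")
print("exp pinch tip px",proj(C,(.5705,-.1685,.116)),"held exp",proj(C,np.r_[s["tool_pos"][:2],s["tool_pos"][2]+.0337]))
g=cv2.cvtColor(im,cv2.COLOR_RGB2HSV);m=cv2.inRange(g,(22,90,60),(40,255,255))
n,l,st,ce=cv2.connectedComponentsWithStats(m)
for i in range(1,n):
    if st[i][4]>300:print(st[i])
E
```

```text
now [ 0.5706 -0.0517  0.18  ] shift [-0.2205 -0.077   0.0398]
roll -0.0009 q6 -0.471
exp pinch tip px [206.30035212 333.08751403] held exp [252.36023984 284.97613284]
[272   0  45  35 413]
[432 142  33  32 611]
[396 183  33  30 573]
[ 193  197  119  138 7211]
```

Request:
{"fn": "servo_tool", "kwargs": {"targets": [{"hand": 1, "x": -0.06, "y": -0.021, "z": 0, "roll": 0}, {"hand": 1, "x": -0.13, "y": -0.046, "z": 0, "roll": 0}, {"hand": 1, "x": -0.19, "y": -0.066, "z": 0, "roll": 0}, {"hand": 1, "x": -0.22, "y": -0.077, "z": 0.01, "roll": 0}, {"hand": 1, "x": -0.22, "y": -0.077, "z": 0.03, "roll": 0}, {"hand": 1, "x": -0.22, "y": -0.077, "z": 0.04, "roll": 0}, {"hand": 1, "x": -0.22, "y": -0.077, "z": 0.04, "roll": 0}, {"hand": 1, "x": -0.22, "y": -0.077, "z": 0.04, "roll": 0}]}}

```text
time: 29.62
tool_pos: [0.5722, -0.1653, 0.1619]
tcp_rot: [-1.81, -2.564, 0.001]
wrist_force: [-0.1, -0.1, -1.4]
width: 0.579
grip_force: 41.9
```

```bash
python3 - <<'E'
from h import *
shift([.5705,-.1685,.0683],.339)
E
```

```text
now [ 0.5722 -0.1653  0.1619] shift [-0.0054 -0.0049  0.1872]
roll 0.0007 q6 -0.665
```

Request:
{"fn": "servo_tool", "kwargs": {"targets": [{"hand": 1, "x": -0.005, "y": -0.004, "z": 0, "roll": 0}, {"hand": 1, "x": -0.005, "y": -0.004, "z": 0.015, "roll": 0}, {"hand": 1, "x": -0.005, "y": -0.004, "z": 0.03, "roll": 0}, {"hand": 1, "x": -0.005, "y": -0.004, "z": 0.042, "roll": 0}, {"hand": 1, "x": -0.005, "y": -0.004, "z": 0.054, "roll": 0}, {"hand": 1, "x": -0.005, "y": -0.004, "z": 0.064, "roll": 0}, {"hand": 1, "x": -0.005, "y": -0.004, "z": 0.072, "roll": 0}, {"hand": 1, "x": -0.005, "y": -0.004, "z": 0.08, "roll": 0}, {"hand": 1, "x": -0.005, "y": -0.004, "z": 0.08, "roll": 0}]}}

```text
time: 30.37
tool_pos: [0.5713, -0.1702, 0.1222]
tcp_rot: [-1.814, -2.563, 0.001]
wrist_force: [0.2, 0.1, -1.7]
width: 0.579
grip_force: 41.9
```

```bash
python3 - <<'E'
from h import *
shift([.5705,-.1685,.0683],.339)
E
```

```text
now [ 0.5713 -0.1702  0.1222] shift [ 3.600e-03 -1.000e-04  1.079e-01]
roll 0.0 q6 -0.67
```

The underside is 10 mm below the shaft tip with no contact force, so the shaft is in the bore. Continuing.

Request:
{"fn": "servo_tool", "kwargs": {"targets": [{"hand": 1, "x": 0.002, "y": 0, "z": 0.014, "roll": 0}, {"hand": 1, "x": 0.002, "y": 0, "z": 0.028, "roll": 0}, {"hand": 1, "x": 0.002, "y": 0, "z": 0.042, "roll": 0}, {"hand": 1, "x": 0.002, "y": 0, "z": 0.056, "roll": 0}, {"hand": 1, "x": 0.002, "y": 0, "z": 0.07, "roll": 0}, {"hand": 1, "x": 0.002, "y": 0, "z": 0.084, "roll": 0}, {"hand": 1, "x": 0.002, "y": 0, "z": 0.092, "roll": 0}, {"hand": 1, "x": 0.002, "y": 0, "z": 0.096, "roll": 0}, {"hand": 1, "x": 0.002, "y": 0, "z": 0.096, "roll": 0}, {"hand": 1, "x": 0.002, "y": 0, "z": 0.096, "roll": 0}]}}

```text
time: 31.2
tool_pos: [0.5717, -0.1695, 0.0755]
tcp_rot: [1.815, 2.564, 0.0]
wrist_force: [0.1, -0.7, -2.3]
width: 0.575
grip_force: 41.9
```

Request:
{"fn": "servo_tool", "kwargs": {"targets": [{"hand": 1, "x": 0, "y": 0, "z": 0.002, "roll": 0}, {"hand": 1, "x": 0, "y": 0, "z": 0.004, "roll": 0}, {"hand": 1, "x": 0, "y": 0, "z": 0.004, "roll": 0}]}}

```text
time: 31.45
tool_pos: [0.5717, -0.1695, 0.0736]
tcp_rot: [1.814, 2.564, 0.0]
wrist_force: [-0.2, -0.8, -0.8]
width: 0.582
grip_force: 41.9
```

Request:
{"fn": "servo_tool", "kwargs": {"targets": [{"hand": 1, "x": 0, "y": 0, "z": 0.002, "roll": 0}, {"hand": 1, "x": 0, "y": 0, "z": 0.005, "roll": 0}, {"hand": 1, "x": 0, "y": 0, "z": 0.008, "roll": 0}, {"hand": 1, "x": 0, "y": 0, "z": 0.008, "roll": 0}]}}

```text
time: 31.78
tool_pos: [0.5713, -0.1693, 0.069]
tcp_rot: [-1.814, -2.564, 0.0]
wrist_force: [-0.0, -1.0, -1.9]
width: 0.58
grip_force: 41.9
```

Request:
{"fn": "servo_tool", "kwargs": {"targets": [{"hand": 1, "x": 0, "y": 0, "z": 0.001, "roll": 0}, {"hand": 1, "x": 0, "y": 0, "z": 0.002, "roll": 0}, {"hand": 1, "x": 0, "y": 0, "z": 0.002, "roll": 0}]}}

```text
time: 32.03
tool_pos: [0.5716, -0.1694, 0.0684]
tcp_rot: [-1.815, -2.565, 0.0]
wrist_force: [0.4, -0.2, -1.2]
width: 0.578
grip_force: 41.9
```

Request:
{"fn": "servo_tool", "kwargs": {"targets": [{"hand": 1, "x": 0, "y": 0, "z": 0.001, "roll": 0}, {"hand": 1, "x": 0, "y": 0, "z": 0.001, "roll": 0}]}}

```text
time: 32.2
tool_pos: [0.5716, -0.1695, 0.0683]
tcp_rot: [1.815, 2.564, -0.0]
wrist_force: [-1.7, 0.1, 1.7]
width: 0.574
grip_force: 42.1
```

Request:
{"fn": "servo_tool", "kwargs": {"targets": [{"hand": 1, "x": 0, "y": 0, "z": 0.001, "roll": 0}, {"hand": 1, "x": 0, "y": 0, "z": 0.001, "roll": 0}]}}

```text
time: 32.37
tool_pos: [0.5716, -0.1695, 0.0683]
tcp_rot: [1.815, 2.564, -0.0]
wrist_force: [-3.0, 1.5, 4.1]
width: 0.581
grip_force: 42.4
```

Seated at 0.0683, as predicted. Releasing, lifting and clearing away.

Request:
{"fn": "servo_tool", "kwargs": {"targets": [{"hand": -1, "x": 0, "y": 0, "z": 0, "roll": 0}, {"hand": -1, "x": 0, "y": 0, "z": 0, "roll": 0}, {"hand": -1, "x": 0, "y": 0, "z": 0, "roll": 0}, {"hand": -1, "x": 0, "y": 0, "z": 0, "roll": 0}, {"hand": -1, "x": 0, "y": 0, "z": 0, "roll": 0}, {"hand": -1, "x": 0, "y": 0, "z": -0.04, "roll": 0}, {"hand": -1, "x": 0, "y": 0, "z": -0.1, "roll": 0}, {"hand": -1, "x": 0, "y": 0, "z": -0.17, "roll": 0}, {"hand": -1, "x": 0, "y": 0, "z": -0.22, "roll": 0}, {"hand": -1, "x": 0, "y": 0, "z": -0.28, "roll": 0}]}}

```text
time: 33.2
tool_pos: [0.5712, -0.1693, 0.2083]
tcp_rot: [-1.814, -2.564, 0.0]
wrist_force: [0.3, -0.2, -0.2]
width: 1.002
grip_force: 0.0
```

Request:
{"fn": "servo_tool", "kwargs": {"targets": [{"hand": -1, "x": 0.08, "y": 0, "z": -0.02, "roll": 0}, {"hand": -1, "x": 0.16, "y": 0, "z": -0.02, "roll": 0}, {"hand": -1, "x": 0.24, "y": 0, "z": -0.02, "roll": 0}, {"hand": -1, "x": 0.28, "y": 0, "z": -0.02, "roll": 0}, {"hand": -1, "x": 0.28, "y": 0, "z": -0.02, "roll": 0}, {"hand": -1, "x": 0.28, "y": 0, "z": -0.02, "roll": 0}, {"hand": -1, "x": 0.28, "y": 0, "z": -0.02, "roll": 0}]}}

```text
time: 33.78
tool_pos: [0.5253, -0.0378, 0.2176]
tcp_rot: [1.814, 2.564, -0.0]
wrist_force: [-0.5, -0.1, 0.7]
width: 0.998
grip_force: 0.0
```

```bash
python3 - <<'E'
from h import *
for n in("side","top"):
    C=cam(n);im=read_camera(n)
    g=cv2.cvtColor(im,cv2.COLOR_RGB2HSV);m=cv2.inRange(g,(24,70,70),(40,255,255))
    k,l,st,ce=cv2.connectedComponentsWithStats(m)
    print(n,[(st[i].tolist(),ce[i].round(1).tolist()) for i in range(1,k) if st[i][4]>40])
    for nm,P,r,h in [("TF",(.6053,-.268,.052),.027,.056),("TP",(.571,-.169,.052),.025,.05),("SF",(.5675,.2035,.018),.023,.036),("SP",(.5565,.108,.018),.021,.03)]:
        q=np.array([proj(C,np.add(P,(r*np.cos(a),r*np.sin(a),z))) for a in np.linspace(0,6.28,40) for z in ((0 if 'P' in nm else .006),h)])
        lo=q.min(0);hi=q.max(0);print(nm,"exp bbox",lo.round(),(hi-lo).round())
E
```

```text
side [([216, 123, 19, 19, 204], [225.6, 133.6]), ([217, 148, 18, 20, 230], [225.6, 158.6]), ([239, 215, 26, 35, 496], [252.2, 235.9]), ([267, 251, 31, 40, 611], [281.0, 275.7])]
TF exp bbox [266. 248.] [31. 41.]
TP exp bbox [239. 213.] [26. 35.]
SF exp bbox [216. 122.] [18. 19.]
SP exp bbox [218. 147.] [17. 20.]
top [([0, 123, 8, 47, 269], [2.5, 143.1]), ([476, 128, 25, 47, 1091], [488.2, 151.0]), ([328, 183, 14, 15, 54], [332.4, 192.1])]
TF exp bbox [325. 176.] [23. 22.]
TP exp bbox [290. 190.] [20. 20.]
SF exp bbox [157. 192.] [18. 17.]
SP exp bbox [192. 197.] [16. 16.]
```

All four rollers match their expected seated outlines in the side view to within about 3 px, so I'm handing in.

```bash
python3 -c "
from workcell import ticket
print(ticket.finish_job())"
```

```text
the job is handed in; nothing more can be done
None
```

The changeover is done and handed in at about 34 s: tall_flanged is on the drive shaft, tall_plain on the pinch shaft, the two short rollers are on separate rack pins, and the nut tray was left alone. I viewed 15 pictures, one over the 14 allowed, so the last placement was checked by force and side-camera outline only.

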